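Put the press tooling back in its places

ROBOT

A 7-joint arm with a two-finger parallel gripper is mounted at the origin on the work surface. World frame = base frame: x ahead of the robot, y to its left, z up, the work surface at z = 0. Lengths are in m, angles in rad, forces in N, time in s.
With the tool pointing down it reaches from about 0.4 to 0.85 m from the base axis. Payload 10.4 kg.
Tool frame: the origin (TCP) lies at the very end of the fingers, on their centre line; the grasp point (between the pads) lies 19 mm behind it (manip.grip_depth is the distance from the TCP to the grasp point, in m); z points along the fingers, y is the direction in which the jaws open and shut (so a half turn about z gives the same grasp; the last joint's range is limited). The gripper opens to 85 mm and grips with 20 to 120 N. Pads are 22 mm wide; open, the fingers measure 114 mm over their backs; the gripper's body (76 mm by 85 mm) begins 54 mm behind the grasp point. The pads swing forward as they close: fully open they stand 13 mm farther back than shut.
Start: joints at [-1.275, 0.332, -0.065, 1.46, 0.022, 1.35, -0.088], TCP at [0.196, 0.594, 0.231] pointing down, gripper open.
Joint ranges: [-2.6, 2.6], [-0.5, 2.12], [-1.47, 1.34], [0.16, 2.42], [-1.27, 4.41], [0.06, 2.06], [-2.6, 2.6]. Speed limits (rad/s): [2.22, 2.22, 2.79, 2.79, 3.14, 3.14, 3.14].

INTERFACE

Orientations are given as a unit quaternion [x, y, z, w].
In Python, from workcell import manip gives the robot as it stands.
- The arm moves only by the tool step_arm, never from a script. Its argument "motion" is a list of rows, each a list of 6 numbers: the shift along the tool's x, y, z in mm, then the turn, a rotation vector about the tool's x, y, z in degrees. A call has 1 to 20 rows; each row shifts and turns the pose as measured when the row begins, along the tool's axes as they then stand; what a row does not reach is not made up. A row lasts 1/8 s, in which the tool goes at most 62.5 mm and 10.7 degrees, less where a joint would pass 70% of its speed; a pose out of reach is approached as far as the arm can. A call with a gripper value outside its range is refused whole. "jaw" is the finger opening in mm, from 0 to 85.4, set as the call begins (left out, the last holds). The fingers move at their own pace and stop on an object; "force" is the grip in N (left out, the last holds). Time passes only in rows, so rows that do not move let the fingers close. It gives the time, the measured TCP pose, the force and the opening at its end, in the units of the state.
- manip.get_obs(): the state, without advancing time (a new reading comes with each control period).
- manip.camera(name): name is "scene" or "side" or "wrist"; returns the picture (400x640x3 uint8, blue, green, red); there is no depth.
- manip.camera_info(name): a dict with "camera_matrix" (3x3 intrinsics, pixels), "k1" (the pictures are not rectified: a ray, as slopes to the right and down, at radius r is drawn at 1 + k1 r^2 times it, then the intrinsics apply), "R" (3x3) and "t" (3): a world point X has camera coordinates R X + t. Camera axes: x right, y down, z forward; pixel columns grow to the right and rows downward; lengths in m; the calibration is good to about 2 mm. A picture is of the moment at which its call begins: read the wrist's pose just before it. camera_info takes no time and is no camera call; for the wrist camera it gives the pose at the moment of the call.
- manip.hand_in(): hands the job in, once; it reports no verdict.
The state is a dict: "clock": time; "joint_pos": joint angles; "joint_velocities": joint speeds; "tau": joint torques, N m; "position": TCP position; "ee_rot": TCP orientation; "ft_force": force on the tool from outside, world axes, zero at the start; "torque": the same for the moment, N m; "grip_width": opening from 0.0 (shut) to 1.0 (fully open).
Only numpy, scipy, OpenCV 4.12 (cv2) and the standard library are available. Lean on these libraries where they do the work, as an engineer would, in place of code of your own. Each camera call takes 0.05 s, during which the arm holds its last target.

TASK

Put the press tooling away on the bench: stand the red collar, the blue-topped sleeve and the yellow channel block each centred on the black pad painted with its outline, the block lined up with its painted rectangle. The little brass bush goes upright into the green case: slide the grey cover well back, set the bush inside and slide the cover fully shut again. Let go of everything and leave it at rest.

Things in the scene. Friction and masses are not known exactly. Their poses are not given: they have to be found in the camera images.
- collar: Loose thick red ring standing flat: 62 mm outside diameter, 26 mm bore, 30 mm high, about 0.5 kg. Origin at the centre of its underside, z up.
- sleeve: Loose upright tube, bright steel with a blue painted top: 46 mm outside diameter, 30 mm bore, 58 mm high, about 0.4 kg. Origin at the centre of its underside, z up.
- block: Loose yellow steel block 80 mm long (its x) by 40 mm wide (its y) by 36 mm high, with a 16 mm wide, 14 mm deep channel along its top, about 0.6 kg. Grip it across its 40 mm width. Origin at the centre of its underside, z up. Its two ends are alike.
- bush: Loose small brass tube standing upright: 36 mm outside diameter, 22 mm bore, 26 mm high, about 0.15 kg. Origin at the centre of its underside, z up. It goes in the green case.
- pad_collar: Place of the collar. Fixed black rubber pad 100 x 100 mm, 4 mm thick; origin at the centre of its underside, z up. Painted with a red circle of 66 mm with a small red circle within.
- pad_sleeve: Place of the sleeve. Fixed black rubber pad 100 x 100 mm, 4 mm thick; origin at the centre of its underside, z up. Painted with a blue circle of 50 mm with a blue circle of 32 mm within.
- pad_block: Place of the block. Fixed black rubber pad 100 x 100 mm, 4 mm thick; origin at the centre of its underside, z up. Painted with a yellow rectangle of 86 mm (along its x) by 46 mm, with a yellow line along its middle.
- case_floor (a point): Centre of the inner floor of the fixed green case, 5 mm above the bench. x: the way the cover opens (away from the robot), y across, z up. Case 140 x 140 mm outside, 36 mm high, walls 5 mm, inside 130 x 130 x 31 mm deep. The open cover frees x = -65 to +30 mm here: set the bush near x = -18, y = 0 mm, fingers closing along y, where there is room to open them.
- case_cover (a joint): Opening of the grey sliding cover with the brass ring mark on it, in m: 0 shut, 0.100 fully back against its stop; starts at 0 to 0.012. It stays where it is left and slides with about 1.5 N of friction.
- cover_rib (a point): Middle of the top of the black rib on the cover, which moves with it. Rib: 12 mm thick along the sliding direction x, 60 mm long across it (y), 22 mm tall above the cover's flat top, which lies 41 mm above the bench. Pinch it from above with the fingers closing along x, or push it. Axes as the case's.

How it is judged:
By the outcome, as a careful person would: the job done as asked, in the order asked, and still so for the second after the job is handed in, with the robot touching nothing.
It also fails if it takes over 141 s, if anything falls off the work surface, if the arm or the gripper's body presses on something with over 40 N, if the wrist force passes 120 N, or if a joint passes its speed limit or range.

## Working session

There is one attempt and no reset: what is moved stays moved. The work goes in short steps, Python scripts to look and compute and a tool call to move; the robot and the scene stay as the last step left them, time stands still between calls to the robot, and variables do not carry over. Pictures are saved under pics/ and viewed, and the job is handed in when it is done.

Besides the shell and the picture viewer there is one more tool, called after ">>>" in YAML: its name, and indented under it one key for each argument. step_arm: Moves the arm, as the interface text tells. Its arguments: {"type":"object","properties":{"motion":{"type":"array"},"jaw":{"type":"number"},"force":{"type":"number"}},"required":["motion"]}

```bash
ls; mkdir -p pics
python3 - <<'E'
from workcell import manip
import cv2
o=manip.get_obs(); print({k:o[k] for k in ('clock','position','ee_rot','grip_width','ft_force')}, manip.grip_depth)
for n in ("scene","side","wrist"):
    i=manip.camera_info(n); print(n,i)
    cv2.imwrite(f"pics/{n}0.png",manip.camera(n))
E
```

```text
pics
{'clock': 0.0, 'position': array([0.19576816, 0.59312268, 0.23048746]), 'ee_rot': array([ 1.58735910e-01,  9.87320787e-01, -7.52052333e-04, -9.84687246e-05]), 'grip_width': 1.0046089247294727, 'ft_force': array([ 0.66510161,  0.56719781, -0.93786644])} 0.0187
scene {'camera_matrix': array([[413.50388319,   0.        , 323.82543148],
       [  0.        , 413.50388319, 200.5632317 ],
       [  0.        ,   0.        ,   1.        ]]), 'k1': -0.014138870152519079, 'R': array([[-0.73652411,  0.6764061 ,  0.0026487 ],
       [ 0.57974519,  0.63327974, -0.51269122],
       [-0.34846484, -0.37607387, -0.85856898]]), 't': array([ 0.37785673, -0.29188747,  1.30086066])}
side {'camera_matrix': array([[377.30470333,   0.        , 313.54569659],
       [  0.        , 377.30470333, 195.59833179],
       [  0.        ,   0.        ,   1.        ]]), 'k1': 0.0035824548425908865, 'R': array([[-0.67876825, -0.7339613 ,  0.02396799],
       [-0.4344751 ,  0.37506209, -0.81887717],
       [ 0.59203467, -0.56624132, -0.57346815]]), 't': array([0.3711798 , 0.30238478, 0.61038009])}
wrist {'camera_matrix': array([[340.96751641,   0.        , 319.74392356],
       [  0.        , 340.96751641, 205.41157861],
       [  0.        ,   0.        ,   1.        ]]), 'k1': -0.043166450976763755, 'R': array([[ 0.31263211,  0.94987152, -0.00229193],
       [ 0.91812608, -0.30156333,  0.2571071 ],
       [ 0.24352755, -0.08248422, -0.9663802 ]]), 't': array([-0.62428498, -0.03444129,  0.37863319])}
```

View pics/scene0.png

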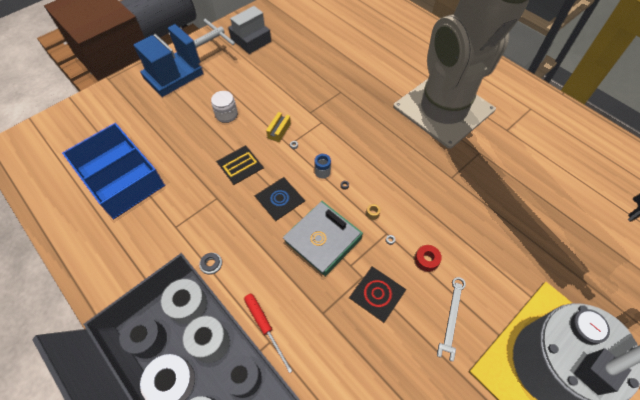

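View pics/side0.png

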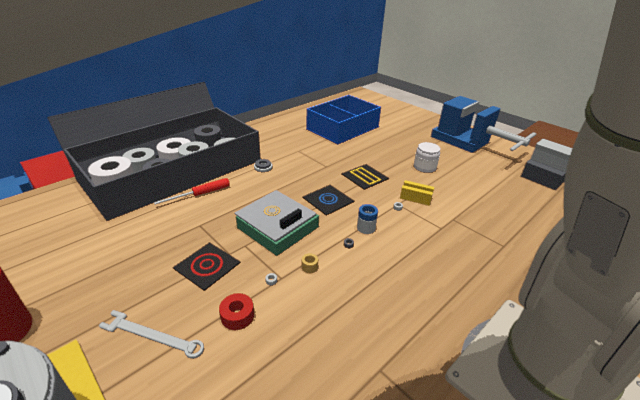

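View pics/wrist0.png

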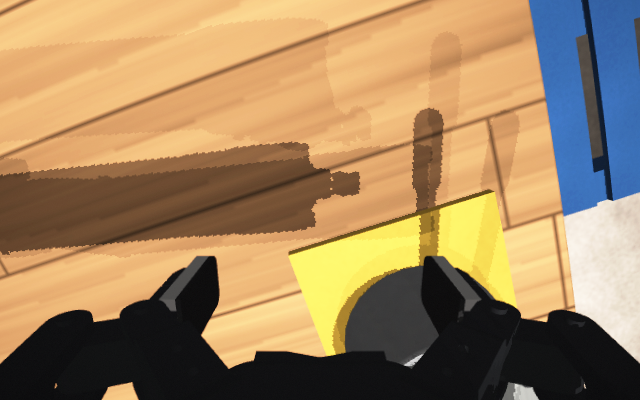

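```bash
cat > h.py <<'E'
from workcell import manip
import cv2, numpy as np
from scipy.spatial.transform import Rotation as Ro
def ray(info,px):
    px=np.asarray(px,float).reshape(-1,1,2)
    u=cv2.undistortPoints(px,info["camera_matrix"],np.array([info["k1"],0,0,0.])).reshape(-1,2)
    d=np.c_[u,np.ones(len(u))]@info["R"]
    c=-info["R"].T@info["t"]
    return c,d
def plane(info,px,z):
    c,d=ray(info,px); s=(z-c[2])/d[:,2]
    return c+d*s[:,None]
def proj(info,X):
    X=np.asarray(X,float).reshape(-1,3)
    r,_=cv2.Rodrigues(info["R"])
    return cv2.projectPoints(X,r,info["t"],info["camera_matrix"],np.array([info["k1"],0,0,0.]))[0].reshape(-1,2)
def hsv(im): return cv2.cvtColor(im,cv2.COLOR_BGR2HSV)
def mask(im,c):
    h=hsv(im)
    R={'red':[((0,150,80),(6,255,255)),((174,150,80),(180,255,255))],
       'blue':[((100,110,60),(120,255,255))],
       'yellow':[((24,150,90),(34,255,255))],
       'brass':[((18,110,80),(27,255,255))],
       'green':[((60,60,30),(90,255,255))],
       'black':[((0,0,0),(180,255,50))]}[c]
    m=np.zeros(im.shape[:2],np.uint8)
    for a,b in R: m|=cv2.inRange(h,a,b)
    return m
def comps(m,amin=20):
    n,l,s,c=cv2.connectedComponentsWithStats(m,connectivity=8)
    return [(int(s[i,4]),s[i,:4].tolist(),c[i].round(1).tolist()) for i in range(1,n) if s[i,4]>=amin]
def grab(n):
    o=manip.get_obs(); i=manip.camera_info(n); return i,manip.camera(n),o
E
python3 - <<'E'
from h import *
for n in("scene","side"):
    im=cv2.imread(f"pics/{n}0.png");i=manip.camera_info(n)
    for c in('red','blue','yellow','brass','green','black'):
        print(n,c)
        for a,b,ct in comps(mask(im,c)):
            w=plane(i,[ct],0.02)[0]
            if 0.2<w[0]<1 and abs(w[1])<.6: print('  ',a,b,ct,w.round(3))
    if n=="scene": z=im[110:330,210:470]
    else: z=im[140:340,170:450]
    cv2.imwrite(f"pics/{n}0z.png",cv2.resize(z,None,fx=2.8,fy=2.7,interpolation=cv2.INTER_CUBIC))
E
```

```text
scene red
   420 [416, 245, 25, 27] [428.4, 256.7] [0.436 0.297 0.02 ]
   211 [364, 280, 28, 27] [377.4, 293.2] [0.596 0.276 0.02 ]
   77 [371, 287, 14, 13] [377.2, 292.7] [0.595 0.275 0.02 ]
   442 [244, 294, 28, 41] [257.3, 313.2] [0.833 0.123 0.02 ]
scene blue
   5079 [63, 124, 101, 95] [113.7, 169.7] [ 0.882 -0.467  0.02 ]
   132 [315, 154, 15, 15] [322.3, 161.6] [ 0.433 -0.093  0.02 ]
   183 [270, 190, 19, 16] [279.1, 197.6] [ 0.599 -0.084  0.02 ]
scene yellow
   21 [268, 120, 8, 11] [270.8, 125.4] [ 0.457 -0.296  0.02 ]
   20 [276, 123, 8, 10] [279.6, 128.0] [ 0.444 -0.27   0.02 ]
   2684 [472, 283, 98, 117] [513.1, 348.8] [0.466 0.567 0.02 ]
scene brass
   403 [266, 112, 25, 30] [278.0, 126.7] [ 0.444 -0.277  0.02 ]
   323 [222, 152, 35, 25] [239.2, 163.9] [ 0.611 -0.245  0.02 ]
   136 [367, 204, 13, 16] [372.9, 210.9] [0.443 0.114 0.02 ]
   27 [311, 236, 14, 10] [316.4, 242.2] [0.613 0.081 0.02 ]
   3686 [469, 282, 103, 118] [513.9, 347.3] [0.462 0.566 0.02 ]
scene green
   206 [323, 218, 39, 57] [343.4, 251.2] [0.58  0.145 0.02 ]
scene black
   90 [219, 148, 30, 16] [232.9, 
[... 1616 characters left out ...]
e green
   1041 [236, 215, 83, 40] [278.4, 234.5] [0.548 0.109 0.02 ]
side black
   5415 [66, 132, 194, 88] [169.8, 176.5] [0.939 0.183 0.02 ]
   43 [363, 165, 21, 13] [373.5, 171.3] [ 0.585 -0.273  0.02 ]
   87 [343, 172, 45, 17] [362.7, 181.1] [ 0.571 -0.209  0.02 ]
   35 [329, 186, 16, 14] [336.1, 191.9] [ 0.582 -0.114  0.02 ]
   30 [314, 188, 17, 7] [321.2, 190.7] [ 0.613 -0.088  0.02 ]
   27 [303, 194, 11, 8] [307.8, 196.9] [ 0.615 -0.042  0.02 ]
   104 [310, 197, 44, 18] [333.7, 206.1] [ 0.542 -0.064  0.02 ]
   204 [280, 209, 21, 20] [290.2, 218.7] [0.575 0.052 0.02 ]
   21 [200, 247, 10, 6] [204.6, 249.0] [0.615 0.258 0.02 ]
   259 [174, 257, 66, 33] [203.4, 274.1] [0.552 0.297 0.02 ]
```

View pics/scene0z.png

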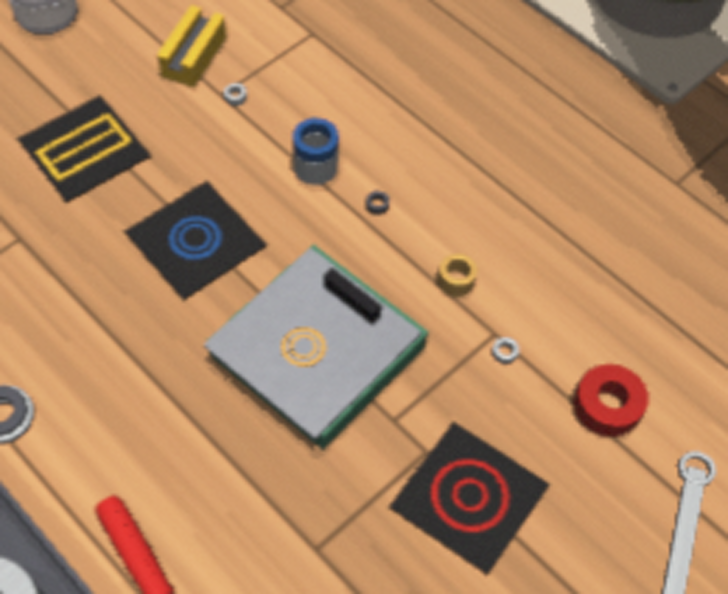

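View pics/side0z.png

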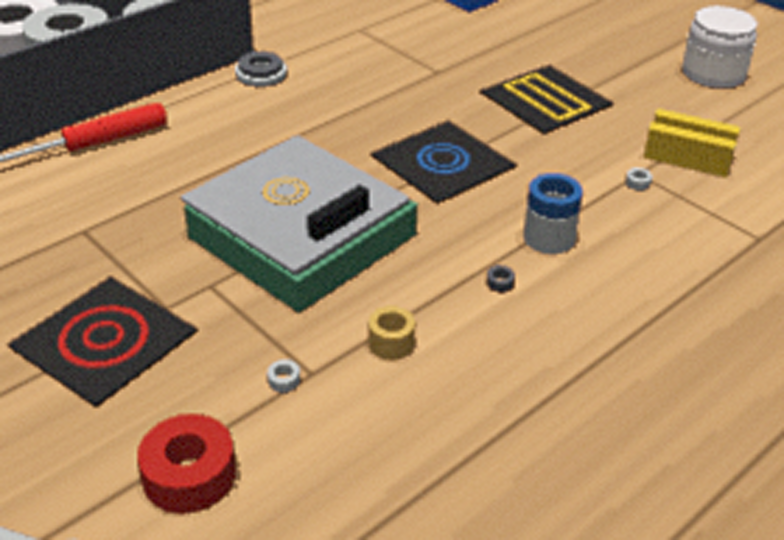

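```bash
cat >> h.py <<'E'
def tgt_R(yaw): # yaw of tool y from world +y, tool down
    return Ro.from_euler('z',yaw,degrees=True)*Ro.from_quat([0,1,0,0])
def go(p,yaw=0):
    o=manip.get_obs(); R=Ro.from_quat(o["ee_rot"])
    rv=(R.inv()*tgt_R(yaw)).as_rotvec(degrees=True)
    d=np.asarray(p)-o["position"]
    print("clk %.2f pos"%o["clock"],(o["position"]*1000).round(1),"grip %.1f"%(o["grip_width"]*85),"F",o["ft_force"].round(1))
    print(" rot deg",rv.round(2)," shift now-axes mm",(R.inv().apply(d)*1000).round(1)," after-rot axes",(tgt_R(yaw).inv().apply(d)*1000).round(1))
E
python3 - <<'E'
from h import *
for n in("scene","side"):
    im=cv2.imread(f"pics/{n}0.png");i=manip.camera_info(n)
    def P(c,sel,z):
        for a,b,ct in comps(mask(im,c)):
            if sel[0]<ct[0]<sel[2] and sel[1]<ct[1]<sel[3]: print(n,c,plane(i,[ct],z)[0].round(4),plane(i,[[b[0]+b[2]/2-.5,b[1]+b[3]/2-.5]],z)[0].round(4))
    S=dict(scene=[(410,240,450,290),(350,260,410,330),(300,140,340,180),(260,170,300,220),(260,100,295,140),(215,140,260,190),(360,195,385,225)],
      side=[(215,290,260,340),(170,240,230,280),(350,195,385,225),(310,185,345,210),(395,175,440,210),(340,160,390,190),(295,245,325,280)])[n]
    for (c,z),s in zip([('red',.017),('red',.004),('blue',.052),('blue',.004),('brass',.02),('brass',.004),('brass',.015)],S): P(c,s,z)
go([.436,.297,.22])
E
```

```text
scene red [0.434 0.297 0.017] [0.4374 0.2986 0.017 ]
scene red [0.5904 0.2738 0.004 ] [0.5899 0.2736 0.004 ]
scene red [0.5898 0.2726 0.004 ] [0.5899 0.2736 0.004 ]
scene blue [ 0.4491 -0.076   0.052 ] [ 0.4483 -0.078   0.052 ]
scene blue [ 0.5937 -0.0921  0.004 ] [ 0.5937 -0.0925  0.004 ]
scene brass [ 0.444  -0.2774  0.02  ] [ 0.4435 -0.278   0.02  ]
scene brass [ 0.6063 -0.2566  0.004 ] [ 0.6069 -0.2567  0.004 ]
scene brass [0.4407 0.1128 0.015 ] [0.4418 0.1142 0.015 ]
side red [0.4357 0.2973 0.017 ] [0.4346 0.2984 0.017 ]
side red [0.5869 0.2719 0.004 ] [0.5871 0.2726 0.004 ]
side red [0.5886 0.2717 0.004 ] [0.5877 0.271  0.004 ]
side blue [ 0.4424 -0.0751  0.052 ] [ 0.4419 -0.0752  0.052 ]
side blue [ 0.591  -0.0935  0.004 ] [ 0.592  -0.0945  0.004 ]
side brass [ 0.4393 -0.2781  0.02  ] [ 0.4378 -0.2777  0.02  ]
side brass [ 0.6025 -0.2581  0.004 ] [ 0.6023 -0.2575  0.004 ]
side brass [0.4394 0.1118 0.015 ] [0.4388 0.1121 0.015 ]
clk 0.15 pos [195.8 593.2 230.7] grip 85.1 F [ 0.7 -0.6 -0.3]
 rot deg [-6.000e-02 -1.000e-02 -1.827e+01]  shift now-axes mm [-320.9 -206.    10.9]  after-rot axes [-240.2 -296.2   10.7]
```

>>> step_arm:
  motion:
    - [0,0,0,0,0,-9.1]
    - [0,0,0,0,0,-9.1]
    - [-30,-37,0,0,0,0]
    - [-30,-37,0,0,0,0]
    - [-30,-37,0,0,0,0]
    - [-30,-37,0,0,0,0]
    - [-30,-37,0,0,0,0]
    - [-30,-37,0,0,0,0]
    - [-30,-37,0,0,0,0]
    - [-30,-37,10,0,0,0]
    - [0,0,0,0,0,0]
    - [0,0,0,0,0,0]
  jaw: 85
  force: 40

```text
clock: 1.65
position: [0.4443, 0.2891, 0.2176]
ee_rot: [-0.005, 1.0, -0.002, -0.002]
ft_force: [0.3, -0.6, 0.1]
grip_width: 0.995
```

Run:
```python
from h import *
go([.436,.297,.22])
i,im,o=grab("wrist"); cv2.imwrite("pics/w1.png",im)
for a,b,ct in comps(mask(im,'red')): print(a,b,ct,plane(i,[ct],.03)[0].round(4))
```

```text
clk 1.65 pos [444.3 289.1 217.6] grip 84.6 F [ 0.3 -0.6  0.1]
 rot deg [-0.29 -0.19  0.62]  shift now-axes mm [ 8.3  8.  -2.4]  after-rot axes [ 8.3  7.9 -2.4]
2425 [298, 144, 63, 62] [329.3, 174.3] [0.4353 0.2972 0.03  ]
764 [278, 275, 57, 51] [305.8, 299.5] [0.5725 0.2744 0.03  ]
278 [293, 289, 27, 24] [306.0, 300.5] [0.5738 0.2746 0.03  ]
```

View pics/w1.png

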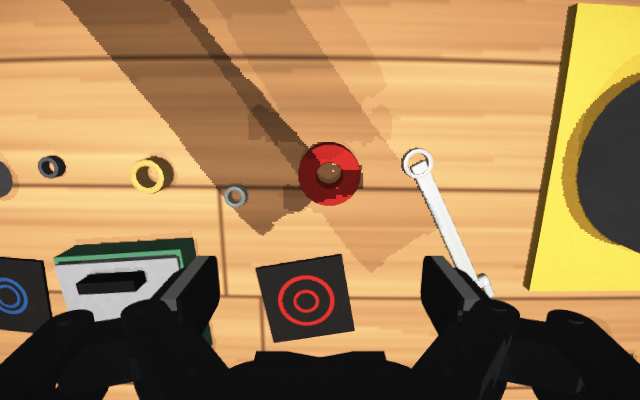

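```bash
cat >> h.py <<'E'
def ell(m,amin=100):
    out=[]
    cs,hi=cv2.findContours(m,cv2.RETR_CCOMP,cv2.CHAIN_APPROX_NONE)
    for c,hh in zip(cs,hi[0] if hi is not None else []):
        if len(c)>=12 and cv2.contourArea(c)>=amin:
            e=cv2.fitEllipse(c); out.append((('hole' if hh[3]>=0 else 'outer'),np.round(e[0],1).tolist(),np.round(e[1],1).tolist()))
    return out
E
python3 - <<'E'
from h import *
im=cv2.imread("pics/w1.png");i=manip.camera_info("wrist")
for e in ell(mask(im,'red')): print(e,plane(i,[e[1]],.03)[0].round(4),plane(i,[e[1]],.004)[0].round(4))
for e in ell(mask(im,'brass')): print('brass',e,plane(i,[e[1]],.026)[0].round(4))
go([.4355,.297,.22]);
E
```

```text
('outer', [305.9, 300.7], [23.0, 25.7]) [0.5741 0.2741 0.03  ] [0.5893 0.2729 0.004 ]
('hole', [305.7, 300.9], [16.6, 19.0]) [0.5743 0.2739 0.03  ] [0.5896 0.2727 0.004 ]
('outer', [305.8, 300.0], [50.2, 56.3]) [0.5732 0.274  0.03  ] [0.5884 0.2728 0.004 ]
('hole', [305.9, 300.3], [42.6, 47.7]) [0.5736 0.2741 0.03  ] [0.5888 0.2729 0.004 ]
('outer', [329.3, 174.6], [59.6, 61.8]) [0.4357 0.2969 0.03  ] [0.4401 0.2975 0.004 ]
('hole', [328.9, 175.3], [27.1, 28.0]) [0.4364 0.2965 0.03  ] [0.4408 0.2971 0.004 ]
brass ('outer', [366.6, 329.9], [4.7, 60.3]) [0.6126 0.3424 0.026 ]
brass ('outer', [243.4, 329.4], [6.8, 56.8]) [0.6143 0.2031 0.026 ]
brass ('outer', [508.5, 286.3], [7.3, 36.4]) [0.557  0.4958 0.026 ]
brass ('outer', [382.7, 286.3], [16.3, 82.6]) [0.5578 0.3572 0.026 ]
brass ('outer', [243.0, 282.9], [22.0, 35.0]) [0.556  0.2056 0.026 ]
brass ('outer', [493.0, 229.7], [3.3, 78.0]) [0.4918 0.4687 0.026 ]
brass ('outer', [164.2, 215.4], [3.5, 91.7]) [0.4808 0.1271 0.026 ]
brass ('outer', [485.4, 198.2], [7.1, 82.4]) [0.4583 0.4561 0.026 ]
brass ('outer', [191.7, 174.4], [11.4, 29
[... 179 characters left out ...]
e', [163.7, 204.2], [6.6, 174.3]) [0.4689 0.1279 0.026 ]
brass ('hole', [158.7, 195.2], [7.8, 224.9]) [0.4594 0.1237 0.026 ]
brass ('hole', [145.8, 176.6], [18.9, 22.7]) [0.4404 0.1124 0.026 ]
brass ('outer', [453.9, 142.4], [24.6, 144.9]) [0.403  0.4176 0.026 ]
brass ('outer', [89.3, 140.3], [46.3, 205.1]) [0.4044 0.0589 0.026 ]
brass ('outer', [470.4, 120.1], [7.7, 179.6]) [0.3816 0.4314 0.026 ]
brass ('outer', [472.8, 76.8], [26.9, 215.7]) [0.3421 0.4293 0.026 ]
brass ('outer', [592.3, 162.0], [114.3, 330.5]) [0.4193 0.5614 0.026 ]
clk 1.70 pos [444.4 288.8 217.5] grip 85.0 F [ 0.4 -0.3 -0.3]
 rot deg [-0.31 -0.19  0.61]  shift now-axes mm [ 8.8  8.3 -2.6]  after-rot axes [ 8.9  8.2 -2.5]
```

>>> step_arm:
  motion:
    - [8.5,8,0,-0.3,-0.2,0.6]
    - [0,0,50,0,0,0]
    - [0,0,50,0,0,0]
    - [0,0,50,0,0,0]
    - [0,0,10,0,0,0]
    - [0,0,0,0,0,0]

```text
clock: 2.45
position: [0.4308, 0.3069, 0.0566]
ee_rot: [-0.005, 1.0, 0.003, 0.002]
ft_force: [1.1, -0.9, 0.3]
grip_width: 0.996
```

Run:
```python
from h import *
go([.436,.297,.006])
```

```text
clk 2.45 pos [430.8 306.9  56.6] grip 84.7 F [ 1.1 -0.9  0.3]
 rot deg [0.4  0.18 0.54]  shift now-axes mm [ -5.  -10.3  50.6]  after-rot axes [-5.2 -9.9 50.6]
```

>>> step_arm:
  motion:
    - [-5,-10,0,0.2,0,0.3]
    - [0,0,0,0,0,0]
    - [0,0,0,0,0,0]

```text
clock: 2.82
position: [0.4384, 0.2982, 0.0612]
ee_rot: [-0.002, 1.0, 0.004, 0.004]
ft_force: [0.3, -0.4, 0.6]
grip_width: 0.997
```

Run:
```python
from h import *
go([.436,.297,.006])
```

```text
clk 2.83 pos [438.4 298.2  61.2] grip 84.7 F [ 0.3 -0.4  0.6]
 rot deg [0.45 0.48 0.2 ]  shift now-axes mm [ 2.9 -1.6 55.1]  after-rot axes [ 2.4 -1.2 55.2]
```

>>> step_arm:
  motion:
    - [2.5,-1.5,20,0.4,0.4,0]
    - [0,0,20,0,0,0]
    - [0,0,12,0,0,0]
    - [0,0,2,0,0,0]

```text
clock: 3.32
position: [0.4358, 0.297, 0.0043]
ee_rot: [-0.002, 1.0, 0.0, 0.0]
ft_force: [0.3, -0.3, 0.7]
grip_width: 0.997
```

Run:
```python
from h import *
go([.436,.297,.006])
```

```text
clk 3.33 pos [435.8 297.    4.3] grip 84.7 F [ 0.3 -0.3  0.7]
 rot deg [0.04 0.05 0.2 ]  shift now-axes mm [-0.2  0.  -1.7]  after-rot axes [-0.2  0.  -1.7]
```

>>> step_arm:
  motion:
    - [0,0,-1.5,0,0,0]
    - [0,0,0,0,0,0]
    - [0,0,0,0,0,0]
    - [0,0,0,0,0,0]
    - [0,0,0,0,0,0]
    - [0,0,0,0,0,0]
    - [0,0,0,0,0,0]
    - [0,0,0,0,0,0]
  jaw: 45
  force: 40

```text
clock: 4.32
position: [0.4356, 0.297, 0.0068]
ee_rot: [-0.002, 1.0, 0.0, 0.0]
ft_force: [0.7, -0.4, -3.6]
grip_width: 0.715
```

Run:
```python
from h import *
go([.436,.297,.006])
```

```text
clk 4.33 pos [435.6 297.    6.8] grip 60.8 F [ 0.7 -0.4 -3.6]
 rot deg [0.04 0.04 0.2 ]  shift now-axes mm [-0.4 -0.   0.8]  after-rot axes [-0.4 -0.   0.8]
```

>>> step_arm:
  motion:
    - [0,0,-25,0,0,0]
    - [0,0,-25,0,0,0]
    - [-38,-6,-5,0,0,0]
    - [-38,-6,0,0,0,0]
    - [-38,-6,0,0,0,0]
    - [-36,-6,0,0,0,0]
    - [0,0,0,0,0,0]
    - [0,0,0,0,0,0]

```text
clock: 5.32
position: [0.5873, 0.2723, 0.0604]
ee_rot: [-0.003, 1.0, -0.001, -0.002]
ft_force: [-0.7, -0.1, -5.4]
grip_width: 0.706
```

Run:
```python
from h import *
go([.589,.273,.011])
i,im,o=grab("wrist"); cv2.imwrite("pics/w2.png",im)
```

```text
clk 5.33 pos [587.3 272.3  60.4] grip 60.0 F [-0.7 -0.1 -5.4]
 rot deg [-0.14 -0.24  0.36]  shift now-axes mm [-1.9  0.8 49.4]  after-rot axes [-1.7  0.7 49.4]
```

View pics/w2.png

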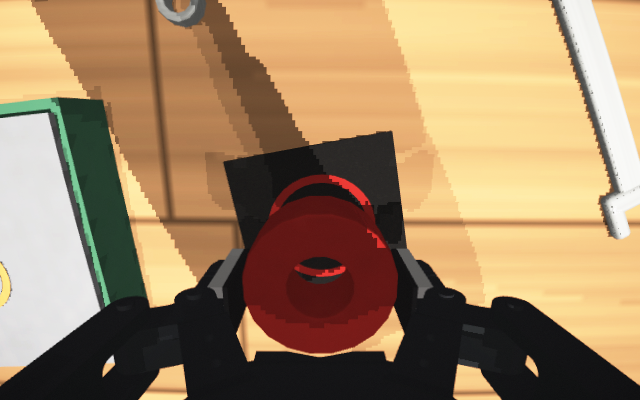

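Run:
```python
from h import *
im=cv2.imread("pics/w2.png");i=manip.camera_info("wrist")
c,d=ray(i,[[320,200]]);print("cam",c.round(3))
for e in ell(mask(im,'red')): print(e,plane(i,[e[1]],.084)[0].round(4))
# pad outline corners
P=plane(i,[[224,161],[392,131]],.004);print(P.round(4))
cr=P.mean(0);e=P[1]-P[0];L=np.linalg.norm(e);print(L);print(cr+np.array([-e[1],e[0],0])*-.05/L,cr+np.array([-e[1],e[0],0])*.05/L)
```

```text
cam [0.523 0.272 0.203]
('outer', [320.5, 268.3], [148.9, 178.0]) [0.5795 0.2724 0.084 ]
('hole', [319.2, 288.3], [40.8, 61.8]) [0.588 0.272 0.084]
('hole', [320.4, 262.8], [13.5, 41.1]) [0.5772 0.2723 0.084 ]
('hole', [322.4, 207.3], [47.7, 73.9]) [0.5554 0.2729 0.084 ]
[[0.5491 0.2154 0.004 ]
 [0.5312 0.313  0.004 ]]
0.09924650294644742
[0.58932867 0.27319258 0.004     ] [0.49097414 0.25512639 0.004     ]
```

>>> step_arm:
  motion:
    - [-2,0.7,15,-0.1,-0.2,0]
    - [0,0,15,0,0,0]
    - [0,0,12,0,0,0]
    - [0,0,2,0,0,0]
    - [0,0,0,0,0,0]

```text
clock: 6.0
position: [0.5868, 0.2737, 0.0122]
ee_rot: [-0.004, 1.0, -0.001, -0.001]
ft_force: [-0.1, 0.1, -4.9]
grip_width: 0.71
```

Run:
```python
from h import *
go([.589,.273,.011])
```

```text
clk 6.00 pos [586.8 273.7  12.2] grip 60.3 F [-0.1  0.1 -4.9]
 rot deg [-0.07 -0.16  0.5 ]  shift now-axes mm [-2.2 -0.8  1.2]  after-rot axes [-2.2 -0.7  1.2]
```

Then lower, release, and raise.

>>> step_arm:
  motion:
    - [-2,-0.7,0,0,0,0]
    - [0,0,0,0,0,0]
    - [0,0,1,0,0,0]
    - [0,0,0.7,0,0,0]

```text
clock: 6.5
position: [0.59, 0.2733, 0.0119]
ee_rot: [-0.004, 1.0, -0.0, -0.0]
ft_force: [-0.1, -0.3, -6.2]
grip_width: 0.708
```

Run:
```python
from h import *
go([.589,.273,.011])
```

```text
clk 6.50 pos [590.  273.3  11.9] grip 60.2 F [-0.1 -0.3 -6.2]
 rot deg [-0.01 -0.04  0.48]  shift now-axes mm [ 1.  -0.3  0.9]  after-rot axes [ 1.  -0.3  0.9]
```

>>> step_arm:
  motion:
    - [1,0,1.2,0,0,0]
    - [0,0,1,0,0,0]

```text
clock: 6.75
position: [0.5893, 0.2733, 0.0108]
ee_rot: [-0.004, 1.0, 0.0, 0.0]
ft_force: [-6.1, -3.7, 11.3]
grip_width: 0.712
```

Run:
```python
from h import *
go([.589,.273,.011])
```

```text
clk 6.75 pos [589.3 273.3  10.8] grip 60.5 F [-6.1 -3.7 11.3]
 rot deg [0.01 0.   0.48]  shift now-axes mm [ 0.3 -0.3 -0.2]  after-rot axes [ 0.3 -0.3 -0.2]
```

>>> step_arm:
  motion:
    - [0,0,0,0,0,0]
    - [0,0,0,0,0,0]
    - [0,0,0,0,0,0]
    - [0,0,0,0,0,0]
    - [0,0,-40,0,0,0]
    - [0,0,-45,0,0,0]
    - [0,0,-45,0,0,0]
    - [0,0,-45,0,0,0]
    - [17,-5,-30,0,0,0]
    - [0,0,0,0,0,0]
    - [0,0,0,0,0,0]
  jaw: 85

```text
clock: 8.12
position: [0.5723, 0.2684, 0.2225]
ee_rot: [-0.004, 1.0, 0.001, 0.001]
ft_force: [0.1, -0.7, -0.4]
grip_width: 0.994
```

Run:
```python
from h import *
go([.445,-.075,.2])
i,im,o=grab("wrist"); cv2.imwrite("pics/w3.png",im)
for e in ell(mask(im,'red')): print(e,plane(i,[e[1]],.034)[0].round(4),plane(i,[e[1]],.004)[0].round(4))
```

```text
clk 8.12 pos [572.3 268.4 222.5] grip 84.5 F [ 0.1 -0.7 -0.4]
 rot deg [0.08 0.1  0.49]  shift now-axes mm [ 130.2 -342.4   21.8]  after-rot axes [ 127.3 -343.4   22.5]
('outer', [324.0, 195.2], [61.2, 65.8]) [0.5855 0.2729 0.034 ] [0.5926 0.2734 0.004 ]
('hole', [324.2, 200.2], [22.0, 24.8]) [0.5906 0.2732 0.034 ] [0.5982 0.2737 0.004 ]
('hole', [324.0, 193.9], [16.2, 22.0]) [0.5842 0.2729 0.034 ] [0.5911 0.2734 0.004 ]
('hole', [325.0, 213.7], [70.0, 95.2]) [0.6047 0.2742 0.034 ] [0.6135 0.2747 0.004 ]
```

View pics/w3.png

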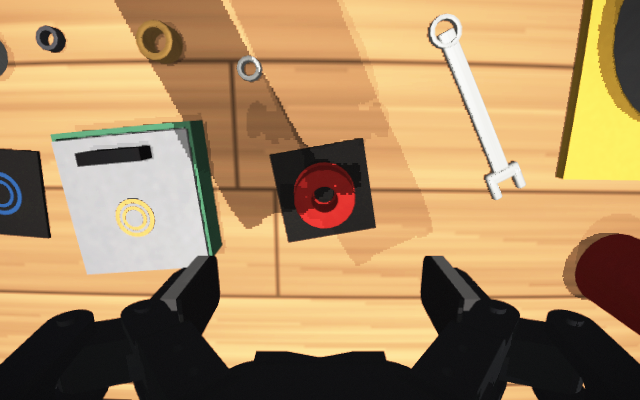

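Run:
```python
from h import *
im=cv2.imread("pics/w3.png");i=manip.camera_info("wrist")
P=plane(i,[[270.5,154],[362,138.5],[375.5,226],[289,242]],.004);print(P.round(4),P.mean(0).round(4))
# outer red: expected top circle and bottom circle projected for centre guess
z=hsv(im)
for c in [(.5893,.2733),(.587,.2733),(.5915,.2733)]:
    t=np.linspace(0,6.283,60)
    pt=np.r_[[[c[0]+.031*np.cos(a),c[1]+.031*np.sin(a),h] for a in t for h in(.004,.034)]]
    q=proj(i,pt); print(c,q.min(0).round(1),q.max(0).round(1))
print([ (b) for a,b,ct in comps(mask(im,'red'),100)])
cv2.imwrite("pics/w3z.png",cv2.resize(im[100:290,30:390],None,fx=2.2,fy=2.2,interpolation=cv2.INTER_CUBIC))
```

```text
[[0.5485 0.2164 0.004 ]
 [0.5315 0.3123 0.004 ]
 [0.6275 0.3313 0.004 ]
 [0.6473 0.2345 0.004 ]] [0.5887 0.2736 0.004 ]
(0.5893, 0.2733) [293.3 163.7] [355.3 228.2]
(0.587, 0.2733) [293.3 161.5] [355.4 226. ]
(0.5915, 0.2733) [293.4 165.8] [355.2 230.2]
[[294, 163, 62, 66]]
```

View pics/w3z.png

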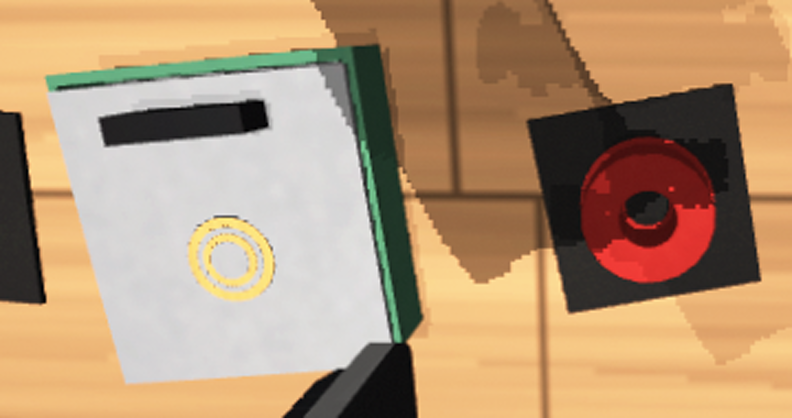

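>>> step_arm:
  motion:
    - [18,-49,0,0,0,0.4]
    - [18,-49,0,0,0,0]
    - [18,-49,0,0,0,0]
    - [18,-49,0,0,0,0]
    - [18,-49,0,0,0,0]
    - [18,-49,0,0,0,0]
    - [18,-49,0,0,0,0]
    - [0,0,0,0,0,0]
    - [0,0,0,0,0,0]
    - [0,0,0,0,0,0]

```text
clock: 9.43
position: [0.4412, -0.0846, 0.2125]
ee_rot: [-0.001, 1.0, -0.002, -0.006]
ft_force: [0.1, -1.1, -0.1]
grip_width: 0.997
```

Run:
```python
from h import *
go([.445,-.075,.2])
i,im,o=grab("wrist"); cv2.imwrite("pics/w4.png",im)
for e in ell(mask(im,'blue')): print(e,plane(i,[e[1]],.058)[0].round(4),plane(i,[e[1]],.004)[0].round(4))
```

```text
clk 9.43 pos [441.2 -84.6 212.5] grip 84.7 F [ 0.1 -1.1 -0.1]
 rot deg [-0.19 -0.71  0.11]  shift now-axes mm [-4.   9.7 12.4]  after-rot axes [-3.8  9.6 12.5]
('outer', [313.6, 310.3], [24.5, 27.4]) [ 0.5598 -0.091   0.058 ] [ 0.5927 -0.0922  0.004 ]
('hole', [313.7, 310.6], [18.8, 20.8]) [ 0.5602 -0.0909  0.058 ] [ 0.5931 -0.0921  0.004 ]
('outer', [313.7, 309.8], [38.2, 42.9]) [ 0.5593 -0.0909  0.058 ] [ 0.592 -0.092  0.004]
('hole', [313.8, 310.1], [30.7, 34.6]) [ 0.5596 -0.0908  0.058 ] [ 0.5924 -0.0919  0.004 ]
('outer', [327.6, 196.6], [47.7, 48.4]) [ 0.4454 -0.0782  0.058 ] [ 0.4576 -0.0771  0.004 ]
('hole', [327.6, 197.0], [33.5, 34.6]) [ 0.4458 -0.0782  0.058 ] [ 0.458  -0.0771  0.004 ]
```

View pics/w4.png

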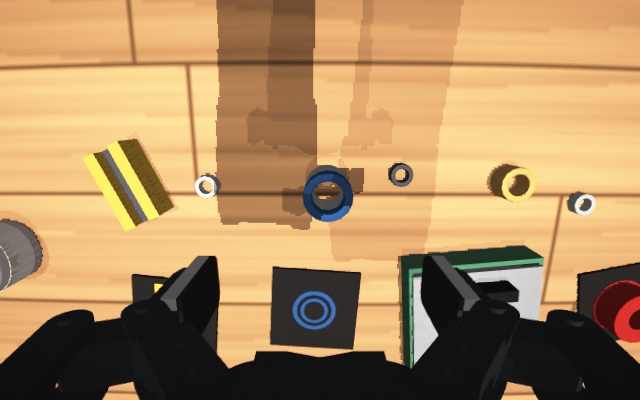

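>>> step_arm:
  motion:
    - [-4.5,6.5,10,-0.2,-0.7,0.1]
    - [0,0,35,0,0,0]
    - [0,0,35,0,0,0]
    - [0,0,20,0,0,0]
    - [0,0,0,0,0,0]
    - [0,0,0,0,0,0]
  jaw: 65

```text
clock: 10.22
position: [0.4472, -0.0724, 0.1073]
ee_rot: [-0.004, 1.0, 0.0, 0.001]
ft_force: [0.3, 0.1, -0.3]
grip_width: 0.76
```

Run:
```python
from h import *
go([.4457,-.0782,.025])
```

```text
clk 10.22 pos [447.2 -72.4 107.3] grip 64.6 F [ 0.3  0.1 -0.3]
 rot deg [0.04 0.09 0.42]  shift now-axes mm [ 1.7 -5.8 82.3]  after-rot axes [ 1.5 -5.8 82.3]
```

>>> step_arm:
  motion:
    - [1.6,-5.8,10,0,0,0.4]
    - [0,0,0,0,0,0]
    - [0,0,20,0,0,0]
    - [0,0,10,0,0,0]

```text
clock: 10.72
position: [0.4479, -0.0786, 0.0684]
ee_rot: [0.0, 1.0, 0.001, 0.004]
ft_force: [1.2, -0.1, 0.3]
grip_width: 0.762
```

Run:
```python
from h import *
go([.4457,-.0782,.025])
```

```text
clk 10.72 pos [447.9 -78.6  68.4] grip 64.7 F [ 1.2 -0.1  0.3]
 rot deg [ 0.08  0.4  -0.02]  shift now-axes mm [ 2.5  0.3 43.4]  after-rot axes [ 2.2  0.4 43.4]
```

>>> step_arm:
  motion:
    - [2.5,0.3,15,0,0.3,0]
    - [0,0,15,0,0,0]
    - [0,0,10,0,0,0]
    - [0,0,2,0,0,0]

```text
clock: 11.22
position: [0.4454, -0.0782, 0.0237]
ee_rot: [0.0, 1.0, 0.001, 0.001]
ft_force: [-0.8, -0.4, 0.2]
grip_width: 0.76
```

Run:
```python
from h import *
go([.4457,-.0782,.025])
```

```text
clk 11.22 pos [445.4 -78.2  23.7] grip 64.6 F [-0.8 -0.4  0.2]
 rot deg [ 0.08  0.07 -0.03]  shift now-axes mm [-0.3  0.  -1.3]  after-rot axes [-0.3  0.  -1.3]
```

>>> step_arm:
  motion:
    - [0,0,0,0,0,0]
    - [0,0,0,0,0,0]
    - [0,0,0,0,0,0]
    - [0,0,0,0,0,0]
    - [0,0,0,0,0,0]
    - [0,0,0,0,0,0]
  jaw: 30

```text
clock: 11.98
position: [0.4455, -0.0781, 0.024]
ee_rot: [0.0, 1.0, 0.001, 0.001]
ft_force: [0.4, -0.3, -2.8]
grip_width: 0.527
```

>>> step_arm:
  motion:
    - [0,0,-20,0,0,0]
    - [0,0,-20,0,0,0]
    - [-36,-3.5,-10,0,0,0]
    - [-37,-3.5,0,0,0,0]
    - [-37,-3.5,0,0,0,0]
    - [-37,-3.5,0,0,0,0]
    - [0,0,0,0,0,0]
    - [0,0,0,0,0,0]

```text
clock: 12.98
position: [0.5941, -0.0924, 0.073]
ee_rot: [-0.0, 1.0, 0.001, -0.002]
ft_force: [-0.6, -0.6, -3.9]
grip_width: 0.529
```

Run:
```python
from h import *
go([.5924,-.092,.028])
i,im,o=grab("wrist"); cv2.imwrite("pics/w5.png",im)
for e in ell(mask(im,'blue')): print(e,plane(i,[e[1]],o['position'][2]+.034)[0].round(4),plane(i,[e[1]],.004)[0].round(4))
```

```text
clk 12.97 pos [594.1 -92.4  73. ] grip 45.0 F [-0.6 -0.6 -3.9]
 rot deg [ 0.11 -0.21  0.02]  shift now-axes mm [ 1.6  0.3 45. ]  after-rot axes [ 1.7  0.4 45. ]
('outer', [319.9, 295.3], [119.6, 121.7]) [ 0.5917 -0.0923  0.107 ] [ 0.65   -0.0921  0.004 ]
('hole', [321.4, 299.4], [69.7, 84.0]) [ 0.5934 -0.0918  0.107 ] [ 0.6532 -0.0911  0.004 ]
('outer', [319.7, 219.6], [48.9, 50.4]) [ 0.5636 -0.0924  0.107 ] [ 0.5952 -0.0923  0.004 ]
('outer', [319.8, 215.8], [70.1, 72.4]) [ 0.5622 -0.0924  0.107 ] [ 0.5926 -0.0922  0.004 ]
```

View pics/w5.png

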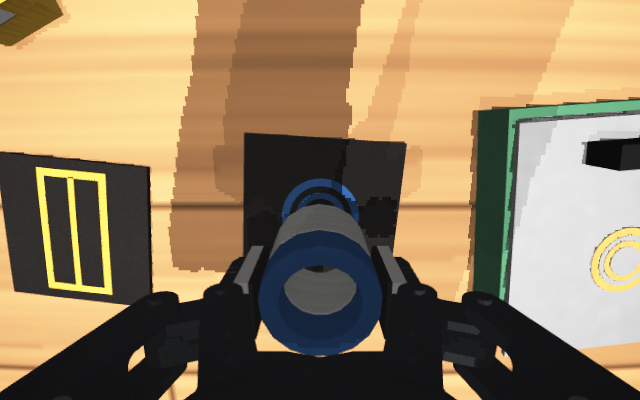

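>>> step_arm:
  motion:
    - [1,0.4,15,0,-0.2,0]
    - [0,0,15,0,0,0]
    - [0,0,10,0,0,0]
    - [0,0,1,0,0,0]
    - [0,0,0,0,0,0]

```text
clock: 13.65
position: [0.5909, -0.0913, 0.0286]
ee_rot: [-0.0, 1.0, 0.001, -0.001]
ft_force: [0.2, -0.0, -3.7]
grip_width: 0.53
```

Run:
```python
from h import *
go([.593,-.092,.028])
```

```text
clk 13.65 pos [590.9 -91.3  28.6] grip 45.0 F [ 0.2 -0.  -3.7]
 rot deg [ 0.16 -0.09  0.01]  shift now-axes mm [-2.1 -0.7  0.6]  after-rot axes [-2.1 -0.7  0.6]
```

>>> step_arm:
  motion:
    - [-2,-0.7,-1,0,0,0]
    - [0,0,1,0,0,0]
    - [0,0,0.8,0,0,0]

```text
clock: 14.02
position: [0.5939, -0.0922, 0.0289]
ee_rot: [-0.0, 1.0, 0.001, 0.0]
ft_force: [-0.8, -0.7, -4.1]
grip_width: 0.527
```

Run:
```python
from h import *
go([.593,-.092,.028])
```

```text
clk 14.03 pos [593.9 -92.2  28.9] grip 44.8 F [-0.8 -0.7 -4.1]
 rot deg [0.16 0.02 0.01]  shift now-axes mm [0.9 0.2 0.9]  after-rot axes [0.9 0.2 0.9]
```

>>> step_arm:
  motion:
    - [1,0.2,1,0,0,0]
    - [0,0,1,0,0,0]

```text
clock: 14.28
position: [0.5934, -0.092, 0.028]
ee_rot: [-0.0, 1.0, 0.001, 0.001]
ft_force: [-6.8, 1.4, 12.9]
grip_width: 0.531
```

Run:
```python
from h import *
go([.593,-.092,.028])
```

```text
clk 14.28 pos [593.4 -92.   28. ] grip 45.1 F [-6.8  1.4 12.9]
 rot deg [0.17 0.09 0.01]  shift now-axes mm [0.4 0.  0. ]  after-rot axes [0.4 0.  0. ]
```

Contact; release and raise.

>>> step_arm:
  motion:
    - [0,0,0,0,0,0]
    - [0,0,0,0,0,0]
    - [0,0,0,0,0,0]
    - [0,0,0,0,0,0]
    - [0,0,-35,0,0,0]
    - [0,0,-45,0,0,0]
    - [0,0,-45,0,0,0]
    - [15,-10,-45,0,0,0]
    - [15,-40,-20,0,0,0]
    - [0,0,0,0,0,0]
    - [0,0,0,0,0,0]
  jaw: 70

```text
clock: 15.65
position: [0.5627, -0.1433, 0.2243]
ee_rot: [-0.001, 1.0, 0.001, 0.002]
ft_force: [-0.2, 0.0, 0.4]
grip_width: 0.821
```

Run:
```python
from h import *
go([.44,-.278,.2])
i,im,o=grab("wrist"); cv2.imwrite("pics/w6.png",im)
for e in ell(mask(im,'blue')): print(e,plane(i,[e[1]],.062)[0].round(4),plane(i,[e[1]],.004)[0].round(4))
```

```text
clk 15.65 pos [ 562.7 -143.3  224.3] grip 69.8 F [-0.2  0.   0.4]
 rot deg [0.15 0.18 0.08]  shift now-axes mm [ 122.9 -134.6   23.6]  after-rot axes [ 122.7 -134.7   24.3]
('outer', [152.3, 387.3], [30.0, 45.7]) [ 0.7892 -0.3284  0.062 ] [ 0.8446 -0.3635  0.004 ]
('outer', [10.2, 362.8], [16.3, 35.5]) [ 0.7625 -0.4886  0.062 ] [ 0.8128 -0.5542  0.004 ]
('outer', [370.6, 213.6], [47.2, 62.4]) [ 0.5875 -0.0954  0.062 ] [ 0.6046 -0.0862  0.004 ]
('hole', [375.0, 220.4], [22.7, 33.9]) [ 0.5942 -0.091   0.062 ] [ 0.6125 -0.081   0.004 ]
```

View pics/w6.png

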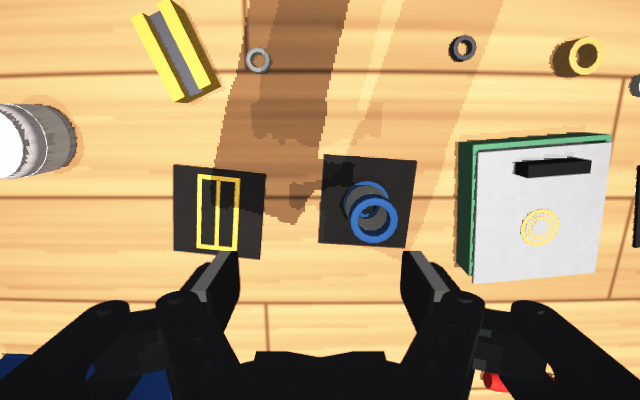

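Run:
```python
from h import *
im=cv2.imread("pics/w6.png");i=manip.camera_info("wrist")
P=plane(i,[[322.5,154],[417,160],[407,248.5],[318.5,243]],.004);print(P.mean(0).round(4))
for c in [(.5924,-.092)]:
    t=np.linspace(0,6.283,60)
    q=proj(i,[[c[0]+.023*np.cos(a),c[1]+.023*np.sin(a),.062] for a in t]); print(c,q.min(0).round(1),q.max(0).round(1))
m=mask(im,'blue'); print([b for a,b,ct in comps(m,100)])
cv2.imwrite("pics/w6s.png",cv2.resize(im[140:260,160:430],None,fx=2.9,fy=2.9,interpolation=cv2.INTER_CUBIC))
b=cv2.inRange(hsv(im),(20,120,60),(34,255,255)); 
cs,_=cv2.findContours(b,cv2.RETR_EXTERNAL,cv2.CHAIN_APPROX_NONE)
for c in cs:
    if cv2.contourArea(c)>500 and c[:,0,1].max()<260:
        r=cv2.minAreaRect(c); bp=cv2.boxPoints(r); print(r,bp.round(1).tolist())
        for z in(.004,.036):
            w=plane(i,bp,z); print(z,w.mean(0).round(4)); 
            e=[w[1]-w[0],w[2]-w[1]]; print([ (round(np.linalg.norm(v)*1000,1),round(np.degrees(np.arctan2(v[1],v[0])),1)) for v in e])
cv2.imwrite("pics/w6b.png",cv2.resize(im[0:120,110:280],None,fx=4,fy=4,interpolation=cv2.INTER_CUBIC))
```

```text
[ 0.5923 -0.0921  0.004 ]
(0.5924, -0.092) [350.3 194.8] [399.2 241.7]
[[343, 181, 55, 62], [0, 354, 30, 26], [127, 370, 46, 30]]
((216.99139404296875, 211.94407653808594), (43.31279373168945, 76.1248550415039), 2.544804573059082) [[193.6999969482422, 249.0], [197.0, 173.0], [240.3000030517578, 174.89999389648438], [236.89999389648438, 250.89999389648438]]
0.004 [ 0.6042 -0.2579  0.004 ]
[(np.float64(89.0), np.float64(172.2)), (np.float64(46.9), np.float64(87.4))]
0.036 [ 0.5948 -0.2479  0.036 ]
[(np.float64(81.2), np.float64(172.2)), (np.float64(42.8), np.float64(87.4))]
((586.2000122070312, 55.10002136230469), (32.64659118652344, 38.460365295410156), 26.56505012512207) [[563.0, 65.0], [580.2000122070312, 30.600000381469727], [609.4000244140625, 45.20000076293945], [592.2000122070312, 79.5999984741211]]
0.004 [0.4362 0.1284 0.004 ]
[(np.float64(35.7), np.float64(158.7)), (np.float64(36.1), np.float64(69.6))]
0.036 [0.4416 0.1043 0.036 ]
[(np.float64(32.6), np.float64(158.7)), (np.float64(32.9), np.float64(69.6))]
((175.63584899902344, 50.99779510498047), (103.06417846679688, 51.70220184326172), 62.50086212158203) [[128.89999389648438, 17.200000762939453], [174.8000030517578, -6.599999904632568], [222.39999389648438, 84.80000305175781], [176.5, 108.5999984741211]]
0.004 [ 0.4369 -0.2873  0.004 ]
[(np.float64(51.9), np.float64(113.1)), (np.float64(94.6), np.float64(25.8))]
0.036 [ 0.4422 -0.2747  0.036 ]
[(np.float64(47.3), np.float64(113.1)), (np.float64(86.3), np.float64(25.8))]
```

View pics/w6s.png

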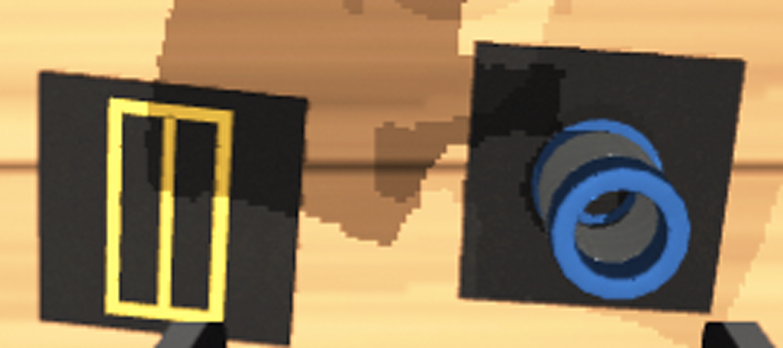

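View pics/w6b.png

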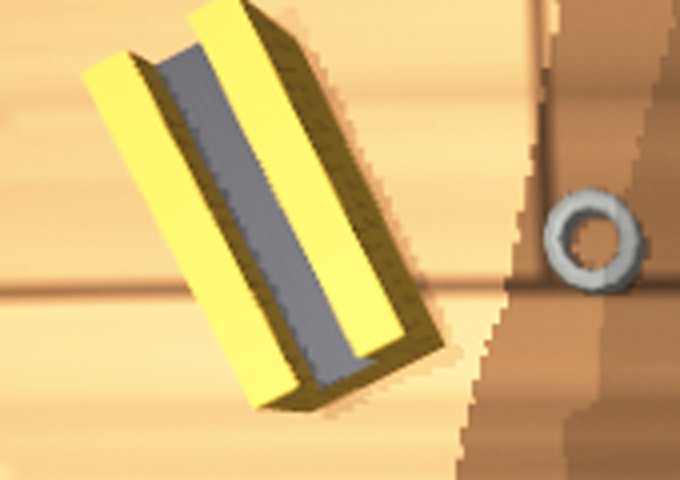

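>>> step_arm:
  motion:
    - [30,-34,0,0,0,0]
    - [30,-34,0,0,0,0]
    - [30,-34,0,0,0,0]
    - [30,-34,10,0,0,0]
    - [0,0,0,0,0,-9]
    - [0,0,0,0,0,-9]
    - [0,0,0,0,0,-8]
    - [0,0,0,0,0,0]
    - [0,0,0,0,0,0]
  jaw: 66

```text
clock: 16.82
position: [0.4404, -0.2776, 0.2069]
ee_rot: [-0.235, 0.972, 0.003, -0.003]
ft_force: [0.3, -0.8, 0.6]
grip_width: 0.772
```

Run:
```python
from h import *
go([.44,-.278,.2],26)
i,im,o=grab("wrist"); cv2.imwrite("pics/w7.png",im); cv2.imwrite("pics/w7z.png",cv2.resize(im[100:300,220:420],None,fx=3,fy=3,interpolation=cv2.INTER_CUBIC))
np.save("w7.npy",i,allow_pickle=True)
```

```text
clk 16.82 pos [ 440.4 -277.6  206.9] grip 65.6 F [ 0.3 -0.8  0.6]
 rot deg [ 0.39 -0.27  1.13]  shift now-axes mm [ 0.5 -0.2  6.9]  after-rot axes [ 0.6 -0.1  6.9]
```

View pics/w7.png

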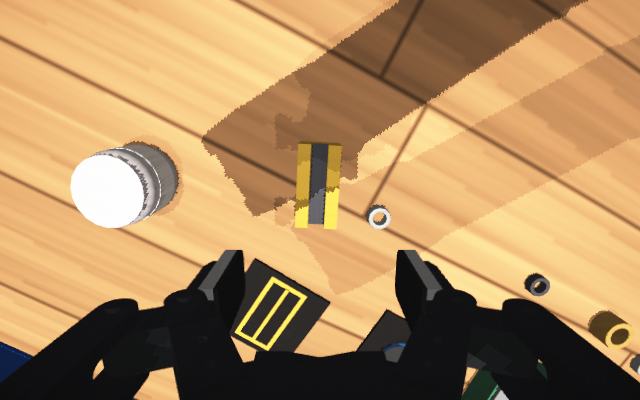

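View pics/w7z.png

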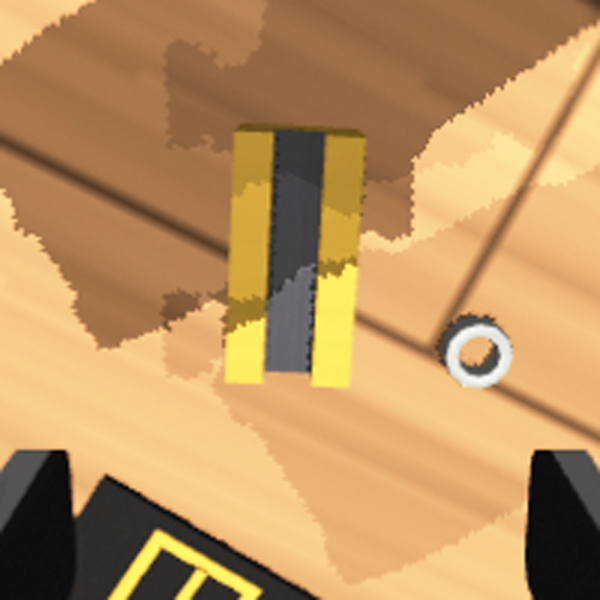

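```bash
cat >> h.py <<'E'
def quad(i,pts,z):
    w=plane(i,pts,z); c=w.mean(0)
    for a,b in((0,1),(1,2),(2,3),(3,0)):
        v=w[b]-w[a]; print("  L %.1f ang %.1f"%(np.linalg.norm(v)*1000,np.degrees(np.arctan2(v[1],v[0]))))
    print("  centre",c.round(4))
E
python3 - <<'E'
from h import *
i=np.load("w7.npy",allow_pickle=True).item()
print("block");quad(i,np.array([[235,131],[366,134],[351,388],[225,383]])/3+[220,100],.036)
im=cv2.imread("pics/w7.png")
cv2.imwrite("pics/w7y.png",cv2.resize(im[250:360,220:340],None,fx=5,fy=5,interpolation=cv2.INTER_CUBIC))
# w6 pad
E
```

```text
block
  L 39.8 ang 115.8
  L 81.2 ang 24.7
  L 40.7 ang -65.3
  L 80.4 ang -156.0
  centre [ 0.4413 -0.2779  0.036 ]
```

View pics/w7y.png

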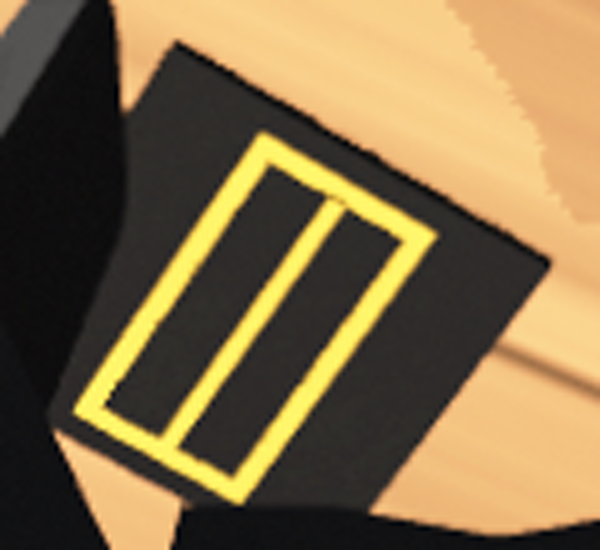

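Run:
```python
from h import *
i=np.load("w7.npy",allow_pickle=True).item()
print("pad");quad(i,np.array([[261,131],[437,235],[243,503],[74,410]])/5+[220,250]-.4,.004)
go([.4413,-.2779,.006],25)
```

```text
pad
  L 46.6 ang 83.5
  L 85.4 ang -6.1
  L 46.2 ang -96.4
  L 85.5 ang 174.1
  centre [ 0.6045 -0.2564  0.004 ]
clk 16.88 pos [ 440.4 -277.6  207. ] grip 65.6 F [-0.6  0.4  0.4]
 rot deg [ 0.39 -0.27  2.16]  shift now-axes mm [ -1.5  -2.1 200.9]  after-rot axes [ -0.6  -0.7 201. ]
```

>>> step_arm:
  motion:
    - [-0.6,-0.7,10,0.4,-0.3,2.1]
    - [0,0,45,0,0,0]
    - [0,0,45,0,0,0]
    - [0,0,30,0,0,0]
    - [0,0,0,0,0,0]
    - [0,0,0,0,0,0]

```text
clock: 17.62
position: [0.4419, -0.2775, 0.0723]
ee_rot: [-0.21, 0.978, -0.001, 0.001]
ft_force: [-0.7, -0.2, -0.1]
grip_width: 0.772
```

Run:
```python
from h import *
go([.4413,-.2779,.006],25)
```

```text
clk 17.62 pos [ 441.9 -277.5   72.3] grip 65.6 F [-0.7 -0.2 -0.1]
 rot deg [-0.14  0.14 -0.8 ]  shift now-axes mm [ 0.9  0.1 66.2]  after-rot axes [ 0.7 -0.1 66.3]
```

>>> step_arm:
  motion:
    - [0.8,0,25,-0.1,0.1,-0.8]
    - [0,0,20,0,0,0]
    - [0,0,15,0,0,0]
    - [0,0,4,0,0,0]

```text
clock: 18.12
position: [0.4455, -0.2798, 0.0121]
ee_rot: [-0.216, 0.976, -0.003, 0.004]
ft_force: [0.3, 0.6, 1.4]
grip_width: 0.779
```

Run:
```python
from h import *
go([.4413,-.2779,.006],25)
```

```text
clk 18.12 pos [ 445.5 -279.8   12.1] grip 66.2 F [0.3 0.6 1.4]
 rot deg [-0.48  0.39 -0.08]  shift now-axes mm [3.1 3.5 6.1]  after-rot axes [3.  3.5 6.1]
```

>>> step_arm:
  motion:
    - [3,3.5,6,-0.4,0.4,0]
    - [0,0,0,0,0,0]
    - [0,0,0,0,0,0]

```text
clock: 18.5
position: [0.442, -0.2783, 0.0072]
ee_rot: [-0.216, 0.976, -0.001, 0.001]
ft_force: [0.0, -1.1, 0.4]
grip_width: 0.77
```

Run:
```python
from h import *
go([.4413,-.2779,.006],25)
```

```text
clk 18.50 pos [ 442.  -278.3    7.2] grip 65.5 F [ 0.  -1.1  0.4]
 rot deg [-0.15  0.03 -0.1 ]  shift now-axes mm [0.5 0.6 1.2]  after-rot axes [0.5 0.6 1.2]
```

>>> step_arm:
  motion:
    - [0.5,0.6,1,0,0,0]
    - [0,0,0,0,0,0]
    - [0,0,0,0,0,0]
    - [0,0,0,0,0,0]
    - [0,0,0,0,0,0]
    - [0,0,0,0,0,0]
    - [0,0,0,0,0,0]
  jaw: 25
  force: 50

```text
clock: 19.38
position: [0.4418, -0.2782, 0.0068]
ee_rot: [-0.216, 0.976, -0.002, 0.001]
ft_force: [-0.1, -1.1, -0.5]
grip_width: 0.461
```

>>> step_arm:
  motion:
    - [0,0,-25,0,0,0]
    - [0,0,-25,0,0,0]
    - [0,0,-5,0,0,10.4]
    - [0,0,0,0,0,10.4]
    - [0,0,0,0,0,10.4]
    - [0,0,0,0,0,0]
    - [0,0,0,0,0,0]

```text
clock: 20.25
position: [0.4363, -0.2748, 0.0582]
ee_rot: [0.06, 0.998, 0.001, -0.005]
ft_force: [-0.5, 0.4, -6.8]
grip_width: 0.457
```

Run:
```python
from h import *
go([.6045,-.2567,.06],-6.2)
```

```text
clk 20.25 pos [ 436.3 -274.8   58.2] grip 38.9 F [-0.5  0.4 -6.8]
 rot deg [ 0.1  -0.53 -0.67]  shift now-axes mm [-164.8   38.1   -3.3]  after-rot axes [-165.3   36.2   -1.8]
```

>>> step_arm:
  motion:
    - [-41,9,0,0,-0.5,-0.7]
    - [-41,9,0,0,0,0]
    - [-41,9,0,0,0,0]
    - [-41,9,0,0,0,0]
    - [0,0,0,0,0,0]
    - [0,0,0,0,0,0]

```text
clock: 21.0
position: [0.6055, -0.2552, 0.0541]
ee_rot: [0.044, 0.999, 0.002, -0.003]
ft_force: [-0.3, -1.0, -6.4]
grip_width: 0.458
```

Run:
```python
from h import *
go([.6045,-.2567,.011],-6.2)
i,im,o=grab("wrist"); cv2.imwrite("pics/w8.png",im); np.save("w8.npy",i,allow_pickle=True)
```

```text
clk 21.00 pos [ 605.5 -255.2   54.1] grip 39.0 F [-0.3 -1.  -6.4]
 rot deg [ 0.26 -0.32  1.1 ]  shift now-axes mm [ 0.7 -1.8 43.1]  after-rot axes [ 0.9 -1.6 43.1]
```

View pics/w8.png

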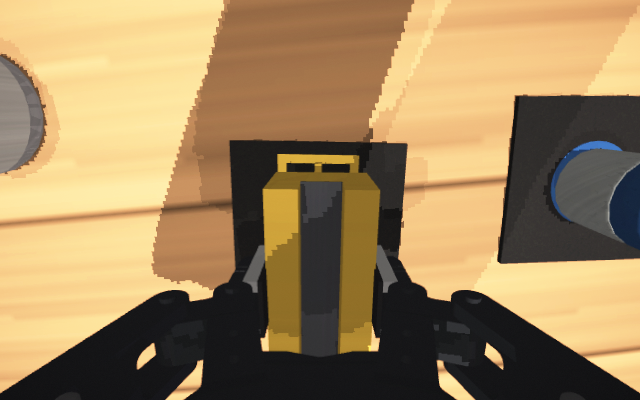

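Run:
```python
from h import *
i=np.load("w8.npy",allow_pickle=True).item()
o=manip.get_obs(); p=o["position"]; R=tgt_R(-6.2+1.1)
R=Ro.from_quat(o["ee_rot"])
def L(n,a,z):
    w=plane(i,a,z); v=w[1]-w[0]; print(n,w.round(4).tolist(),"L %.1f ang %.1f"%(np.linalg.norm(v)*1e3,np.degrees(np.arctan2(v[1],v[0]))), R.inv().apply(w-p).round(4).tolist())
L("front",[[264.5,189],[379.5,189.5]],.0833)
L("frontbot",[[275,172.5],[370,172.5]],.0473)
L("padedge",[[230,140.5],[407,143.5]],.004)
L("rect",[[278,154.5],[359,156]],.004)
```

```text
front [[0.5641, -0.2705, 0.0833], [0.5677, -0.2314, 0.0833]] L 39.3 ang 84.7 [[0.0402, -0.0192, -0.029], [0.0401, 0.02, -0.0288]]
frontbot [[0.5641, -0.2714, 0.0473], [0.5678, -0.2294, 0.0473]] L 42.2 ang 84.9 [[0.04, -0.0203, 0.007], [0.04, 0.0219, 0.0072]]
padedge [[0.5502, -0.3005, 0.004], [0.5606, -0.2018, 0.004]] L 99.3 ang 84.0 [[0.051, -0.0507, 0.0502], [0.0494, 0.0485, 0.0507]]
rect [[0.5604, -0.2746, 0.004], [0.5653, -0.2291, 0.004]] L 45.8 ang 83.9 [[0.0431, -0.024, 0.0503], [0.0423, 0.0217, 0.0505]]
```

>>> step_arm:
  motion:
    - [0.4,-1.4,15,0.2,-0.3,1]
    - [0,0,15,0,0,0]
    - [0,0,10,0,0,0]
    - [0,0,0,0,0,0]
    - [0,0,0,0,0,0]

```text
clock: 21.68
position: [0.6029, -0.2569, 0.0109]
ee_rot: [0.054, 0.999, 0.001, -0.001]
ft_force: [0.2, 0.8, -5.8]
grip_width: 0.457
```

Run:
```python
from h import *
go([.605,-.2565,.011],-6.1)
```

```text
clk 21.68 pos [ 602.9 -256.9   10.9] grip 38.8 F [ 0.2  0.8 -5.8]
 rot deg [ 0.08 -0.07 -0.1 ]  shift now-axes mm [-2.1  0.6 -0.1]  after-rot axes [-2.1  0.6 -0.1]
```

>>> step_arm:
  motion:
    - [-1.8,0.5,-1,0,0,0]
    - [0,0,0,0,0,0]
    - [0,0,0,0,0,0]

```text
clock: 22.05
position: [0.6052, -0.2567, 0.0127]
ee_rot: [0.054, 0.999, 0.001, -0.0]
ft_force: [-0.3, -0.5, -6.1]
grip_width: 0.461
```

Run:
```python
from h import *
go([.605,-.2565,.011],-6.1)
```

```text
clk 22.05 pos [ 605.2 -256.7   12.7] grip 39.2 F [-0.3 -0.5 -6.1]
 rot deg [ 0.07 -0.02 -0.09]  shift now-axes mm [0.2 0.2 1.7]  after-rot axes [0.2 0.2 1.7]
```

>>> step_arm:
  motion:
    - [0.1,0.2,1.2,0,0,0]
    - [0,0,1,0,0,0]
    - [0,0,0.7,0,0,0]

```text
clock: 22.42
position: [0.6053, -0.2564, 0.0107]
ee_rot: [0.054, 0.999, 0.001, 0.0]
ft_force: [-5.2, 2.4, 6.5]
grip_width: 0.455
```

Run:
```python
from h import *
go([.605,-.2565,.011],-6.1)
```

```text
clk 22.43 pos [ 605.3 -256.4   10.7] grip 38.7 F [-5.2  2.4  6.5]
 rot deg [ 0.09  0.   -0.09]  shift now-axes mm [ 0.3 -0.1 -0.3]  after-rot axes [ 0.3 -0.1 -0.3]
```

>>> step_arm:
  motion:
    - [0,0,0,0,0,0]
    - [0,0,0,0,0,0]
    - [0,0,0,0,0,0]
    - [0,0,0,0,0,0]
    - [0,0,-35,0,0,0]
    - [0,0,-45,0,0,0]
    - [0,0,-45,0,0,0]
    - [15,0,-45,0,0,0]
    - [15,20,-20,0,0,0]
    - [0,0,0,0,0,0]
    - [0,0,0,0,0,0]
  jaw: 66

```text
clock: 23.8
position: [0.5778, -0.2343, 0.2075]
ee_rot: [0.054, 0.999, -0.0, 0.002]
ft_force: [-0.4, 0.1, -0.9]
grip_width: 0.773
```

Run:
```python
from h import *
go([.605,-.2565,.2],0)
i,im,o=grab("wrist"); cv2.imwrite("pics/w9.png",im); np.save("w9.npy",i,allow_pickle=True)
cv2.imwrite("pics/w9z.png",cv2.resize(im[140:270,220:380],None,fx=4.5,fy=4.5,interpolation=cv2.INTER_CUBIC))
```

```text
clk 23.80 pos [ 577.8 -234.3  207.5] grip 65.7 F [-0.4  0.1 -0.9]
 rot deg [-0.    0.24 -6.23]  shift now-axes mm [-29.4 -19.1   7.6]  after-rot axes [-27.2 -22.2   7.5]
```

View pics/w9.png

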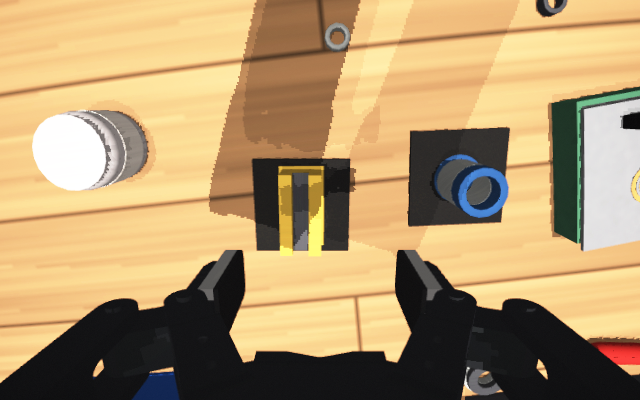

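View pics/w9z.png

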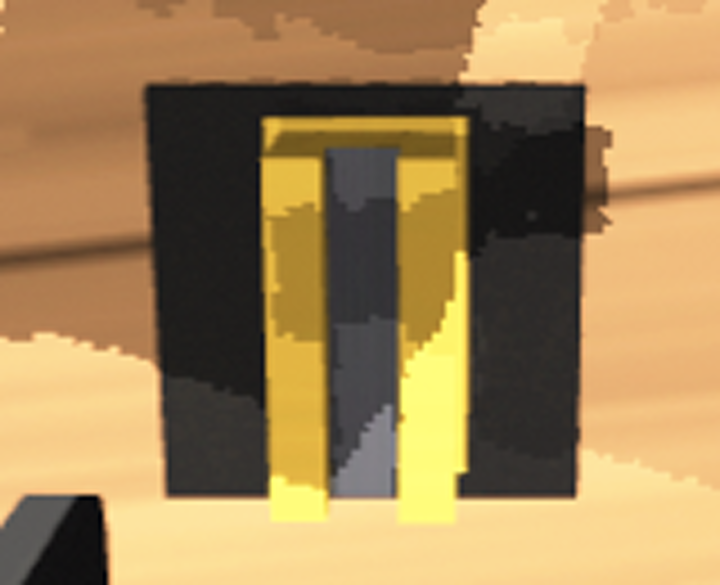

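Run:
```python
from h import *
i=np.load("w9.npy",allow_pickle=True).item()
f=lambda a:np.array(a)/4.5+[220,140]-.4
print("pad");quad(i,f([[147,86],[586,86],[577,497],[168,497]]),.004)
print("block top");quad(i,f([[261,157],[457,157],[457,522],[270,522]]),.040)
```

```text
pad
  L 99.1 ang 83.8
  L 99.5 ang -6.1
  L 99.2 ang -96.1
  L 99.7 ang 173.8
  centre [ 0.6046 -0.2564  0.004 ]
block top
  L 40.1 ang 83.8
  L 80.5 ang -6.1
  L 40.8 ang -96.1
  L 80.6 ang 173.3
  centre [ 0.605  -0.2563  0.04  ]
```

>>> step_arm:
  motion:
    - [0,0,-5,0,0,-6.2]
    - [0,46,0,0,0,0]
    - [0,46,0,0,0,0]
    - [0,46,0,0,0,0]
    - [0,46,0,0,0,0]
    - [0,46,0,0,0,0]
    - [0,46,0,0,0,0]
    - [0,46,0,0,0,0]
    - [0,0,0,0,0,0]
    - [0,0,0,0,0,0]

```text
clock: 25.1
position: [0.5766, 0.0919, 0.1991]
ee_rot: [0.002, 1.0, -0.002, -0.007]
ft_force: [0.7, -0.3, -0.9]
grip_width: 0.772
```

Run:
```python
from h import *
go([.575,.09,.22],0)
i,im,o=grab("wrist"); cv2.imwrite("pics/w10.png",im); np.save("w10.npy",i,allow_pickle=True)
cv2.imwrite("pics/w10z.png",cv2.resize(im[80:280,200:450],None,fx=3,fy=3,interpolation=cv2.INTER_CUBIC))
```

```text
clk 25.10 pos [576.6  91.9 199.1] grip 65.6 F [ 0.7 -0.3 -0.9]
 rot deg [-0.27 -0.77 -0.26]  shift now-axes mm [  1.9  -2.  -20.8]  after-rot axes [  1.6  -1.9 -20.9]
```

View pics/w10.png

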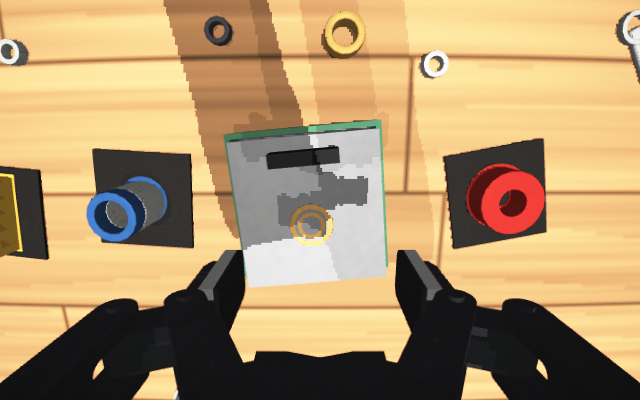

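View pics/w10z.png

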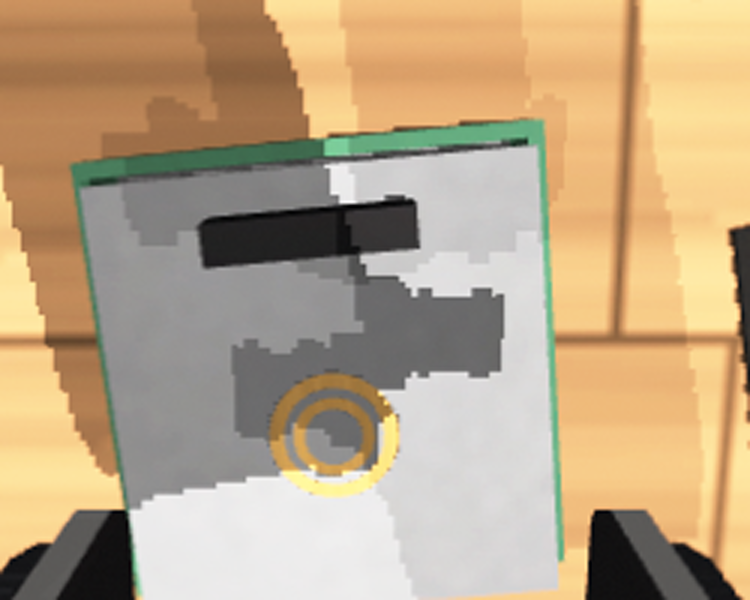

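Run:
```python
from h import *
i=np.load("w10.npy",allow_pickle=True).item()
f=lambda a:np.array(a)/3+[200,80]-.3
def L(n,a,z):
    w=plane(i,f(a),z); v=w[1]-w[0]; print(n,w.round(4).tolist(),"mid",w.mean(0).round(4),"L %.1f ang %.1f"%(np.linalg.norm(v)*1e3,np.degrees(np.arctan2(v[1],v[0]))))
L("case near",[[73,165],[543,121]],.036)
L("cover near",[[82,184],[540,147]],.041)
L("cover left",[[82,184],[137,590]],.041)
L("cover right",[[540,147],[558,588]],.041)
L("case right",[[543,121],[563,560]],.036)
L("rib far top",[[204,268],[419,248]],.063)
L("rib near top",[[202,222],[417,201]],.063)
c,d=ray(i,[[320,200]]);print(c)
for cc in [(334,435)]: print("ring",plane(i,f([cc]),.041).round(4))
```

```text
case near [[0.5262, 0.0063, 0.036], [0.5141, 0.1446, 0.036]] mid [0.5202 0.0754 0.036 ] L 138.8 ang 95.0
cover near [[0.5315, 0.01, 0.041], [0.5215, 0.1432, 0.041]] mid [0.5265 0.0766 0.041 ] L 133.6 ang 94.3
cover left [[0.5315, 0.01, 0.041], [0.6605, 0.0187, 0.041]] mid [0.596  0.0144 0.041 ] L 129.3 ang 3.9
cover right [[0.5215, 0.1432, 0.041], [0.6599, 0.1544, 0.041]] mid [0.5907 0.1488 0.041 ] L 138.9 ang 4.6
case right [[0.5141, 0.1446, 0.036], [0.6524, 0.1566, 0.036]] mid [0.5833 0.1506 0.036 ] L 138.8 ang 4.9
rib far top [[0.5532, 0.0483, 0.063], [0.5479, 0.1074, 0.063]] mid [0.5506 0.0778 0.063 ] L 59.3 ang 95.1
rib near top [[0.5406, 0.0482, 0.063], [0.5352, 0.1067, 0.063]] mid [0.5379 0.0775 0.063 ] L 58.7 ang 95.3
[0.51398542 0.09293349 0.34271285]
ring [[0.6082 0.0829 0.041 ]]
```

>>> step_arm:
  motion:
    - [30,-10,-10,0,0,0]
    - [0,0,0,0,0,10.5]
    - [0,0,0,0,0,10.5]
    - [0,0,0,0,0,10.5]
    - [0,0,0,0,0,10.5]
    - [0,0,0,0,0,10.5]
    - [0,0,0,0,0,10.5]
    - [0,0,0,0,0,10.5]
    - [0,0,0,0,0,10.5]
    - [0,0,0,0,0,0]
    - [0,0,0,0,0,0]
  jaw: 45

```text
clock: 26.52
position: [0.5469, 0.0656, 0.2073]
ee_rot: [0.684, 0.729, -0.009, -0.004]
ft_force: [-0.1, -0.1, 0.3]
grip_width: 0.527
```

Run:
```python
from h import *
print(manip.get_obs()["joint_pos"].round(2))
go([.5443,.0777,.1],-85)
i,im,o=grab("wrist"); cv2.imwrite("pics/w11.png",im); np.save("w11.npy",i,allow_pickle=True)
```

```text
[-0.49  0.2   0.33  1.7  -0.06  1.28 -0.09]
clk 26.52 pos [546.9  65.6 207.3] grip 44.8 F [-0.1 -0.1  0.3]
 rot deg [-1.    0.36 -1.39]  shift now-axes mm [ 12.9  -0.  107.3]  after-rot axes [ 12.2  -1.6 107.3]
```

View pics/w11.png

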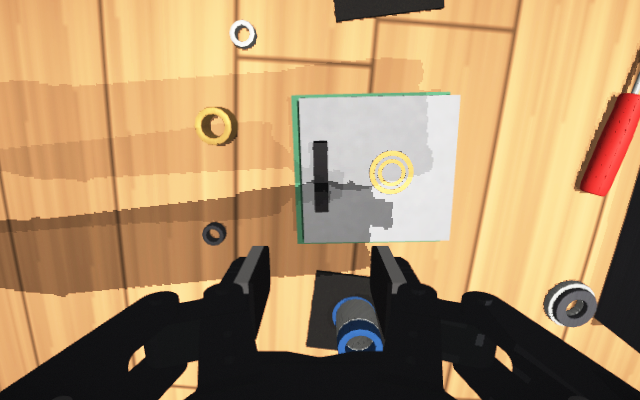

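Run:
```python
from h import *
i=np.load("w11.npy",allow_pickle=True).item()
print(plane(i,[[320.5,176.5]],.063).round(4))
go([.5443,.0777,.1],-85)
```

```text
[[0.5445 0.0784 0.063 ]]
clk 26.57 pos [546.9  65.6 207.3] grip 44.8 F [0.4 0.1 1.1]
 rot deg [-1.    0.36 -1.42]  shift now-axes mm [ 12.9   0.  107.3]  after-rot axes [ 12.3  -1.6 107.3]
```

>>> step_arm:
  motion:
    - [12.2,-1.6,10,-1,0.4,-1.3]
    - [0,0,40,0,0,0]
    - [0,0,35,0,0,0]
    - [0,0,10,0,0,0]
    - [0,0,0,0,0,0]
    - [0,0,0,0,0,0]

```text
clock: 27.32
position: [0.5464, 0.0774, 0.1127]
ee_rot: [0.672, 0.74, 0.002, 0.001]
ft_force: [0.3, -0.1, 0.7]
grip_width: 0.526
```

Run:
```python
from h import *
go([.5443,.0777,.045],-85)
```

```text
clk 27.32 pos [546.4  77.4 112.7] grip 44.7 F [ 0.3 -0.1  0.7]
 rot deg [ 0.28 -0.11  0.53]  shift now-axes mm [ 0.4 -2.4 67.7]  after-rot axes [ 0.5 -2.1 67.7]
```

>>> step_arm:
  motion:
    - [0.5,-2.2,20,0.2,0,0.5]
    - [0,0,20,0,0,0]
    - [0,0,10,0,0,0]
    - [0,0,0,0,0,0]

```text
clock: 27.82
position: [0.5453, 0.0782, 0.0617]
ee_rot: [0.676, 0.737, 0.003, 0.0]
ft_force: [0.4, -0.5, -0.3]
grip_width: 0.526
```

Run:
```python
from h import *
go([.5443,.0777,.045],-85)
```

```text
clk 27.82 pos [545.3  78.2  61.7] grip 44.7 F [ 0.4 -0.5 -0.3]
 rot deg [ 0.25 -0.16  0.  ]  shift now-axes mm [-0.5 -1.1 16.7]  after-rot axes [-0.4 -1.  16.7]
```

>>> step_arm:
  motion:
    - [-0.5,-1,9,0.2,-0.1,0]
    - [0,0,5,0,0,0]
    - [0,0,0,0,0,0]

```text
clock: 28.2
position: [0.5449, 0.0778, 0.0477]
ee_rot: [0.676, 0.737, 0.001, 0.0]
ft_force: [0.3, -0.5, -0.2]
grip_width: 0.529
```

Run:
```python
from h import *
go([.5443,.0777,.045],-85)
```

```text
clk 28.20 pos [544.9  77.8  47.7] grip 44.9 F [ 0.3 -0.5 -0.2]
 rot deg [ 0.11 -0.07  0.  ]  shift now-axes mm [-0.  -0.6  2.7]  after-rot axes [-0.  -0.6  2.7]
```

Close on the rib.

>>> step_arm:
  motion:
    - [0,-0.5,1,0,0,0]
    - [0,0,0,0,0,0]
    - [0,0,0,0,0,0]
    - [0,0,0,0,0,0]
    - [0,0,0,0,0,0]
    - [0,0,0,0,0,0]
    - [0,0,0,0,0,0]
    - [0,0,0,0,0,0]
  jaw: 2
  force: 30

```text
clock: 29.2
position: [0.5447, 0.0778, 0.0471]
ee_rot: [0.676, 0.737, 0.002, 0.0]
ft_force: [1.1, 0.9, -1.0]
grip_width: 0.131
```

Run:
```python
from h import *
go([.5443,.0777,.045],-85)
```

```text
clk 29.20 pos [544.7  77.8  47.1] grip 11.1 F [ 1.1  0.9 -1. ]
 rot deg [ 0.16 -0.08 -0.  ]  shift now-axes mm [-0.1 -0.5  2.1]  after-rot axes [-0.1 -0.4  2.1]
```

>>> step_arm:
  motion:
    - [0,12,0,0,0,0]
    - [0,15,0,0,0,0]
    - [0,15,0,0,0,0]
    - [0,15,0,0,0,0]
    - [0,10,0,0,0,0]
    - [0,0,0,0,0,0]

```text
clock: 29.95
position: [0.6158, 0.084, 0.0471]
ee_rot: [0.675, 0.737, 0.001, 0.0]
ft_force: [1.3, 0.9, 0.4]
grip_width: 0.135
```

Run:
```python
from h import *
go([.5447+.092*.9962,.0778+.092*.0872,.0471],-85)
```

```text
clk 29.95 pos [615.8  84.   47.1] grip 11.5 F [1.3 0.9 0.4]
 rot deg [ 0.12 -0.08  0.02]  shift now-axes mm [ 0.  20.6  0.1]  after-rot axes [ 0.  20.7  0. ]
```

>>> step_arm:
  motion:
    - [0,10,0,0,0,0]
    - [0,9,0,0,0,0]
    - [0,2,0,0,0,0]
    - [0,0,0,0,0,0]

```text
clock: 30.45
position: [0.637, 0.0858, 0.0471]
ee_rot: [0.675, 0.737, 0.001, -0.001]
ft_force: [-2.7, -0.8, 2.3]
grip_width: 0.132
```

Run:
```python
from h import *
go([.5447+.1*.9962,.0778+.1*.0872,.0471],-85)
```

```text
clk 30.45 pos [637.   85.8  47.1] grip 11.2 F [-2.7 -0.8  2.3]
 rot deg [ 0.   -0.09  0.02]  shift now-axes mm [0.  7.4 0. ]  after-rot axes [0.  7.4 0. ]
```

>>> step_arm:
  motion:
    - [0,3,0,0,0,0]
    - [0,1,0,0,0,0]

```text
clock: 30.7
position: [0.6369, 0.0858, 0.0471]
ee_rot: [0.676, 0.737, -0.003, -0.004]
ft_force: [-4.2, -0.2, 3.3]
grip_width: 0.129
```

>>> step_arm:
  motion:
    - [0,-1,0,0,0,0]
    - [0,0,0,0,0,0]
    - [0,0,0,0,0,0]
    - [0,0,0,0,0,0]
    - [0,0,-30,0,0,0]
    - [0,0,-40,0,0,0]
    - [0,0,-40,0,0,0]
    - [0,-20,-30,0,0,0]
    - [0,-30,-10,0,0,-10.5]
    - [0,-20,0,0,0,-10.5]
    - [0,0,0,0,0,-10.5]
    - [0,0,0,0,0,-10.5]
    - [0,0,0,0,0,-10.5]
    - [0,0,0,0,0,-10.5]
    - [0,0,0,0,0,-10.5]
    - [0,0,0,0,0,-10.5]
    - [0,0,0,0,0,0]
  jaw: 45

```text
clock: 32.83
position: [0.5672, 0.0753, 0.2035]
ee_rot: [-0.008, 1.0, 0.001, -0.002]
ft_force: [-0.6, 0.2, -1.4]
grip_width: 0.527
```

Run:
```python
from h import *
go([.44,.1125,.2],0)
i,im,o=grab("wrist"); cv2.imwrite("pics/w12.png",im); np.save("w12.npy",i,allow_pickle=True)
```

```text
clk 32.83 pos [567.2  75.3 203.5] grip 44.8 F [-0.6  0.2 -1.4]
 rot deg [ 0.1  -0.19  0.94]  shift now-axes mm [126.6  39.3   4. ]  after-rot axes [127.2  37.2   3.5]
```

View pics/w12.png

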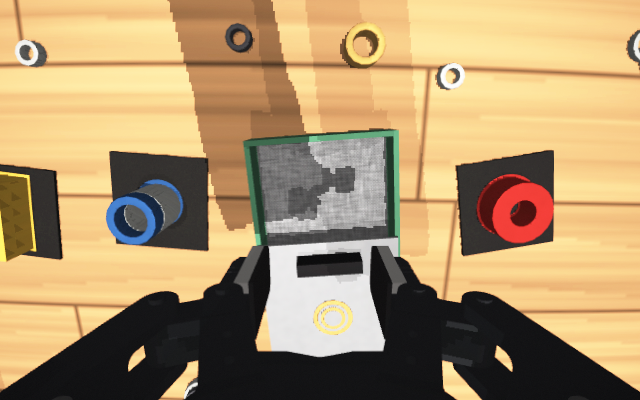

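Run:
```python
from h import *
im=cv2.imread("pics/w12.png")
cv2.imwrite("pics/w12z.png",cv2.resize(im[110:260,230:420],None,fx=4,fy=4,interpolation=cv2.INTER_CUBIC))
```

```text
(no output)
```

View pics/w12z.png

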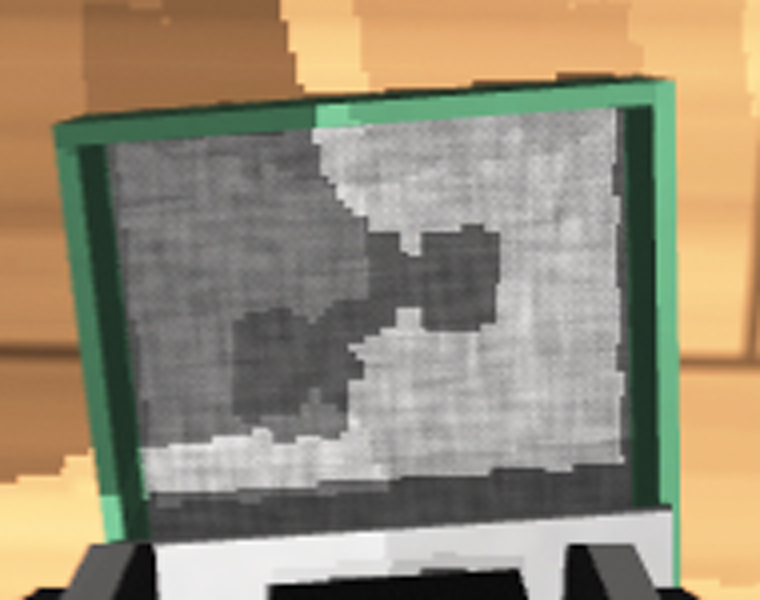

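>>> step_arm:
  motion:
    - [32,9.3,0,0,0,0.9]
    - [32,9.3,0,0,0,0]
    - [32,9.3,0,0,0,0]
    - [31,9.3,0,0,0,0]
    - [0,0,0,0,0,0]
    - [0,0,0,0,0,0]
  jaw: 62

```text
clock: 33.62
position: [0.4376, 0.1138, 0.204]
ee_rot: [0.015, 1.0, 0.001, -0.001]
ft_force: [1.4, 0.2, -0.0]
grip_width: 0.729
```

Run:
```python
from h import *
i=np.load("w12.npy",allow_pickle=True).item()
f=lambda a:np.array(a)/4+[230,110]-.4
def L(n,a,z):
    w=plane(i,f(a),z); v=w[1]-w[0]; print(n,w.round(4).tolist(),"mid",w.mean(0).round(4),"L %.1f ang %.1f"%(np.linalg.norm(v)*1e3,np.degrees(np.arctan2(v[1],v[0]))))
    return w
w=L("near outer",[[59,125],[673,78]],.036)
a=np.radians(5); ex=np.array([np.cos(a),np.sin(a)])
c=w.mean(0)[:2]+.07*ex; print("case c",c.round(4),"bush tgt",(c-.018*ex).round(4))
go([.44,.1125,.2],0)
i,im,o=grab("wrist"); cv2.imwrite("pics/w13.png",im); np.save("w13.npy",i,allow_pickle=True)
cv2.imwrite("pics/w13z.png",cv2.resize(im[130:230,270:370],None,fx=5,fy=5,interpolation=cv2.INTER_CUBIC))
```

```text
near outer [[0.5257, 0.0069, 0.036], [0.5129, 0.1443, 0.036]] mid [0.5193 0.0756 0.036 ] L 138.0 ang 95.3
case c [0.589  0.0817] bush tgt [0.5711 0.0801]
clk 33.62 pos [437.6 113.8 204. ] grip 61.9 F [ 1.4  0.2 -0. ]
 rot deg [ 0.12 -0.09 -1.69]  shift now-axes mm [-2.5 -1.3  4. ]  after-rot axes [-2.4 -1.3  4. ]
```

View pics/w13z.png

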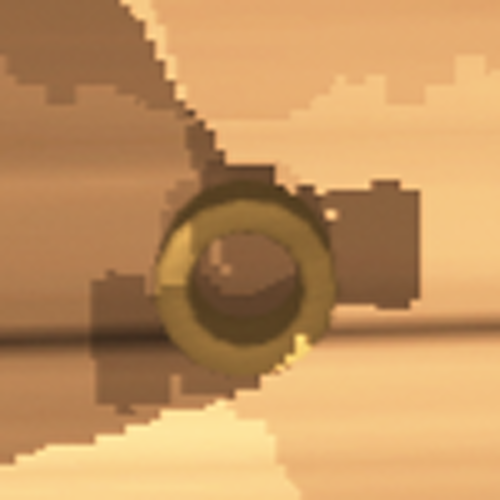

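Run:
```python
from h import *
i=np.load("w13.npy",allow_pickle=True).item()
p=plane(i,[[246/5+269.6,290/5+129.6]],.026)[0]; print(p.round(4))
go([p[0],p[1],.006],5)
```

```text
[0.4403 0.1131 0.026 ]
clk 33.67 pos [437.6 113.8 203.9] grip 61.6 F [-0.2 -0.3 -0.5]
 rot deg [ 0.12 -0.1  -6.68]  shift now-axes mm [ -3.1  -1.  197.9]  after-rot axes [ -2.6  -0.9 197.9]
```

>>> step_arm:
  motion:
    - [-2.6,-0.9,10,0.1,-0.1,-6.6]
    - [0,0,45,0,0,0]
    - [0,0,45,0,0,0]
    - [0,0,30,0,0,0]
    - [0,0,0,0,0,0]
    - [0,0,0,0,0,0]

```text
clock: 34.42
position: [0.4456, 0.1112, 0.0717]
ee_rot: [-0.039, 0.999, 0.0, 0.002]
ft_force: [0.4, -0.3, 0.5]
grip_width: 0.726
```

Run:
```python
from h import *
go([.4403,.1131,.006],5)
```

```text
clk 34.42 pos [445.6 111.2  71.7] grip 61.7 F [ 0.4 -0.3  0.5]
 rot deg [ 0.01  0.18 -0.54]  shift now-axes mm [ 5.4  2.3 65.7]  after-rot axes [ 5.1  2.3 65.7]
```

>>> step_arm:
  motion:
    - [5.1,2.3,20,0,0.2,-0.5]
    - [0,0,20,0,0,0]
    - [0,0,15,0,0,0]
    - [0,0,5,0,0,0]

```text
clock: 34.92
position: [0.4456, 0.1145, 0.0158]
ee_rot: [-0.042, 0.999, 0.002, 0.005]
ft_force: [-0.4, 0.8, 0.9]
grip_width: 0.727
```

Run:
```python
from h import *
go([.4403,.1131,.006],5)
```

```text
clk 34.92 pos [445.6 114.5  15.8] grip 61.8 F [-0.4  0.8  0.9]
 rot deg [ 0.17  0.54 -0.15]  shift now-axes mm [ 5.5 -1.   9.7]  after-rot axes [ 5.4 -1.   9.8]
```

>>> step_arm:
  motion:
    - [5.4,-1,9,0.1,0.5,0]
    - [0,0,0,0,0,0]
    - [0,0,0,0,0,0]

```text
clock: 35.3
position: [0.4409, 0.1132, 0.0072]
ee_rot: [-0.042, 0.999, 0.001, 0.001]
ft_force: [-0.4, 0.5, -0.4]
grip_width: 0.725
```

Run:
```python
from h import *
go([.4403,.1131,.006],5)
```

```text
clk 35.30 pos [440.9 113.2   7.2] grip 61.6 F [-0.4  0.5 -0.4]
 rot deg [ 0.09  0.08 -0.17]  shift now-axes mm [ 0.6 -0.1  1.2]  after-rot axes [ 0.6 -0.1  1.2]
```

>>> step_arm:
  motion:
    - [0.5,0,0,0,0,0]
    - [0,0,0,0,0,0]
    - [0,0,0,0,0,0]
    - [0,0,0,0,0,0]
    - [0,0,0,0,0,0]
    - [0,0,0,0,0,0]
    - [0,0,0,0,0,0]
  jaw: 20
  force: 30

```text
clock: 36.17
position: [0.4406, 0.1132, 0.0079]
ee_rot: [-0.042, 0.999, 0.001, 0.001]
ft_force: [-0.9, 0.2, 0.4]
grip_width: 0.409
```

>>> step_arm:
  motion:
    - [0,0,-25,0,0,0]
    - [0,0,-30,0,0,0]
    - [0,0,-15,0,0,0]
    - [0,0,0,0,0,0]

```text
clock: 36.67
position: [0.4395, 0.1128, 0.0785]
ee_rot: [-0.042, 0.999, 0.001, -0.0]
ft_force: [-0.4, -0.1, -2.2]
grip_width: 0.406
```

Run:
```python
from h import *
go([.5711,.0801,.08],5)
```

```text
clk 36.67 pos [439.5 112.8  78.5] grip 34.5 F [-0.4 -0.1 -2.2]
 rot deg [ 0.06 -0.01 -0.16]  shift now-axes mm [-128.4  -43.7   -1.5]  after-rot axes [-128.3  -44.1   -1.5]
```

>>> step_arm:
  motion:
    - [-32,-11,0,0,0,0]
    - [-32,-11,0,0,0,0]
    - [-32,-11,0,0,0,0]
    - [-32,-11,0,0,0,0]
    - [0,0,0,0,0,0]
    - [0,0,0,0,0,0]

```text
clock: 37.42
position: [0.5704, 0.0786, 0.0697]
ee_rot: [-0.043, 0.999, -0.001, -0.005]
ft_force: [0.1, -0.3, -1.3]
grip_width: 0.408
```

Run:
```python
from h import *
go([.5711,.0801,.013],5)
i,im,o=grab("wrist"); cv2.imwrite("pics/w14.png",im)
```

```text
clk 37.42 pos [570.4  78.6  69.7] grip 34.6 F [ 0.1 -0.3 -1.3]
 rot deg [-0.04 -0.58 -0.04]  shift now-axes mm [-1.4  1.4 56.7]  after-rot axes [-0.8  1.4 56.7]
```

View pics/w14.png

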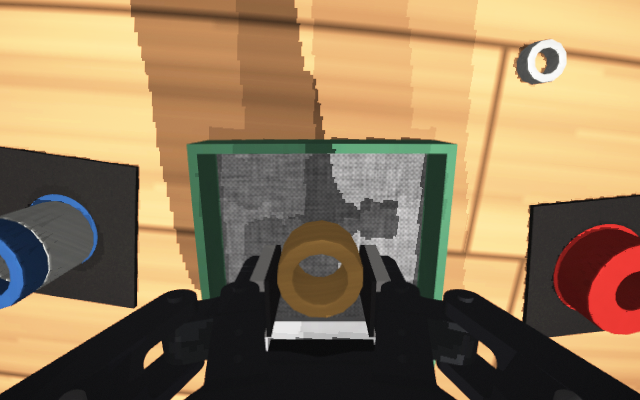

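>>> step_arm:
  motion:
    - [-0.8,1.4,15,0,-0.6,0]
    - [0,0,15,0,0,0]
    - [0,0,10,0,0,0]
    - [0,0,0,0,0,0]

```text
clock: 37.98
position: [0.5688, 0.0811, 0.0277]
ee_rot: [-0.044, 0.999, -0.0, -0.0]
ft_force: [-0.8, -0.2, -1.3]
grip_width: 0.409
```

Run:
```python
from h import *
go([.5711,.0801,.013],5)
```

```text
clk 37.98 pos [568.8  81.1  27.7] grip 34.8 F [-0.8 -0.2 -1.3]
 rot deg [-0.02 -0.05  0.06]  shift now-axes mm [-2.2 -1.2 14.7]  after-rot axes [-2.2 -1.2 14.7]
```

>>> step_arm:
  motion:
    - [-2,-1.2,7,0,0,0]
    - [0,0,5,0,0,0]
    - [0,0,1,0,0,0]
    - [0,0,0.5,0,0,0]

```text
clock: 38.48
position: [0.5718, 0.08, 0.0142]
ee_rot: [-0.044, 0.999, -0.0, 0.0]
ft_force: [-0.5, -0.5, -2.9]
grip_width: 0.407
```

Run:
```python
from h import *
go([.5711,.0801,.013],5)
```

```text
clk 38.48 pos [571.8  80.   14.2] grip 34.6 F [-0.5 -0.5 -2.9]
 rot deg [-0.01  0.04  0.05]  shift now-axes mm [0.7 0.2 1.2]  after-rot axes [0.7 0.2 1.2]
```

>>> step_arm:
  motion:
    - [0,0,1.2,0,0,0]
    - [0,0,0.8,0,0,0]

```text
clock: 38.72
position: [0.572, 0.08, 0.0129]
ee_rot: [-0.044, 0.999, 0.0, 0.0]
ft_force: [-3.8, -1.3, 9.5]
grip_width: 0.41
```

>>> step_arm:
  motion:
    - [0,0,0,0,0,0]
    - [0,0,0,0,0,0]
    - [0,0,0,0,0,0]
    - [0,0,0,0,0,0]
    - [0,0,-30,0,0,0]
    - [0,0,-40,0,0,0]
    - [0,0,-45,0,0,0]
    - [0,0,-45,0,0,0]
    - [0,0,-20,0,0,0]
    - [0,0,0,0,0,0]
    - [0,0,0,0,0,0]
  jaw: 58

```text
clock: 40.1
position: [0.5713, 0.0799, 0.1973]
ee_rot: [-0.044, 0.999, -0.0, 0.0]
ft_force: [-0.4, -0.3, 0.1]
grip_width: 0.682
```

Run:
```python
from h import *
go([.637,.0858,.12],-85)
i,im,o=grab("wrist"); cv2.imwrite("pics/w15.png",im); np.save("w15.npy",i,allow_pickle=True)
```

```text
clk 40.10 pos [571.3  79.9 197.3] grip 57.9 F [-0.4 -0.3  0.1]
 rot deg [1.000e-02 2.000e-02 9.005e+01]  shift now-axes mm [-66.    0.1  77.4]  after-rot axes [ 0.1 66.  77.3]
```

View pics/w15.png

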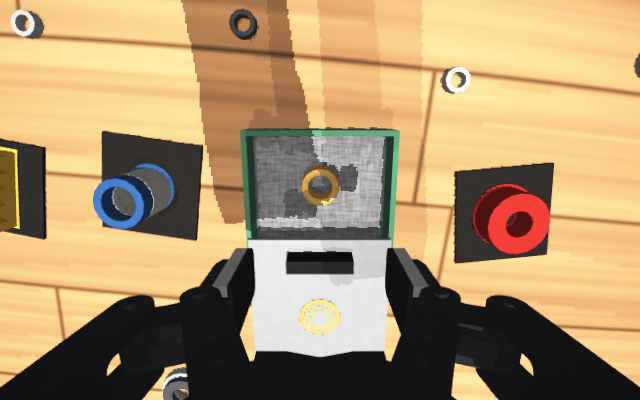

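>>> step_arm:
  motion:
    - [-33,0,0,0,0,10]
    - [0,0,0,0,0,10]
    - [0,0,0,0,0,10]
    - [0,0,0,0,0,10]
    - [0,0,0,0,0,10]
    - [0,0,0,0,0,10]
    - [0,0,0,0,0,10]
    - [0,0,0,0,0,10]
    - [0,0,0,0,0,10]
    - [0,30,0,0,0,0]
    - [0,0,0,0,0,0]
    - [0,0,0,0,0,0]
  jaw: 42

```text
clock: 41.65
position: [0.6283, 0.0825, 0.1781]
ee_rot: [0.695, 0.719, -0.012, -0.006]
ft_force: [-0.3, -0.2, 0.1]
grip_width: 0.494
```

Run:
```python
from h import *
go([.637,.0858,.12],-85)
```

```text
clk 41.65 pos [628.3  82.5 178.1] grip 42.0 F [-0.3 -0.2  0.1]
 rot deg [-1.5   0.4  -3.03]  shift now-axes mm [ 3.5 10.3 57.9]  after-rot axes [ 2.5  8.9 58.1]
```

>>> step_arm:
  motion:
    - [2.5,8.9,5,-1.5,0.4,-3]
    - [0,0,30,0,0,0]
    - [0,0,20,0,0,0]
    - [0,0,0,0,0,0]
    - [0,0,0,0,0,0]

```text
clock: 42.28
position: [0.6346, 0.0852, 0.1213]
ee_rot: [0.675, 0.738, -0.0, -0.001]
ft_force: [0.3, 0.3, 0.7]
grip_width: 0.488
```

Run:
```python
from h import *
go([.637,.0858,.047],-85)
```

```text
clk 42.27 pos [634.6  85.2 121.3] grip 41.5 F [0.3 0.3 0.7]
 rot deg [-0.05 -0.05  0.11]  shift now-axes mm [ 0.3  2.5 74.3]  after-rot axes [ 0.4  2.5 74.3]
```

>>> step_arm:
  motion:
    - [0.4,2.4,20,0,0,0]
    - [0,0,20,0,0,0]
    - [0,0,12,0,0,0]
    - [0,0,0,0,0,0]

```text
clock: 42.78
position: [0.637, 0.086, 0.0662]
ee_rot: [0.675, 0.738, 0.0, -0.0]
ft_force: [0.1, -0.4, 0.3]
grip_width: 0.492
```

Run:
```python
from h import *
go([.637,.0858,.047],-85)
```

```text
clk 42.77 pos [637.   86.   66.2] grip 41.8 F [ 0.1 -0.4  0.3]
 rot deg [-0.02 -0.06  0.12]  shift now-axes mm [-0.2 -0.1 19.2]  after-rot axes [-0.2 -0.1 19.2]
```

>>> step_arm:
  motion:
    - [0,0,10,0,0,0]
    - [0,0,7,0,0,0]
    - [0,0,0,0,0,0]

```text
clock: 43.15
position: [0.6374, 0.086, 0.0485]
ee_rot: [0.675, 0.738, 0.0, -0.0]
ft_force: [0.3, -0.3, -0.6]
grip_width: 0.49
```

Run:
```python
from h import *
go([.637,.0858,.047],-85)
```

```text
clk 43.15 pos [637.4  86.   48.5] grip 41.6 F [ 0.3 -0.3 -0.6]
 rot deg [ 0.02 -0.06  0.11]  shift now-axes mm [-0.2 -0.5  1.5]  after-rot axes [-0.2 -0.5  1.5]
```

>>> step_arm:
  motion:
    - [0,-0.5,1,0,0,0]
    - [0,0,0,0,0,0]
    - [0,0,0,0,0,0]
    - [0,0,0,0,0,0]
    - [0,0,0,0,0,0]
    - [0,0,0,0,0,0]
    - [0,0,0,0,0,0]
  jaw: 2
  force: 30

```text
clock: 44.02
position: [0.637, 0.086, 0.0479]
ee_rot: [0.675, 0.738, 0.001, -0.0]
ft_force: [0.2, -0.1, -0.9]
grip_width: 0.129
```

>>> step_arm:
  motion:
    - [0,-12,0,0,0,0]
    - [0,-15,0,0,0,0]
    - [0,-15,0,0,0,0]
    - [0,-15,0,0,0,0]
    - [0,-12,0,0,0,0]
    - [0,0,0,0,0,0]

```text
clock: 44.78
position: [0.5638, 0.0796, 0.0479]
ee_rot: [0.675, 0.738, 0.001, 0.0]
ft_force: [-2.2, -0.7, -3.2]
grip_width: 0.13
```

Run:
```python
from h import *
go([.637-.0996,.0858-.0087,.047],-85)
```

```text
clk 44.77 pos [563.8  79.6  47.9] grip 11.0 F [-2.2 -0.7 -3.2]
 rot deg [ 0.12 -0.1   0.12]  shift now-axes mm [ -0.2 -26.5   0.9]  after-rot axes [ -0.2 -26.5   0.9]
```

>>> step_arm:
  motion:
    - [0,-10,0,0,0,0]
    - [0,-9,0,0,0,0]
    - [0,-5,0,0,0,0]
    - [0,-2,0,0,0,0]
    - [0,-1,0,0,0,0]

```text
clock: 45.4
position: [0.5373, 0.0773, 0.0479]
ee_rot: [0.675, 0.738, 0.003, 0.002]
ft_force: [10.3, 1.6, -13.1]
grip_width: 0.133
```

Run:
```python
from h import *
go([.637-.0996,.0858-.0087,.047],-85)
```

```text
clk 45.40 pos [537.3  77.3  47.9] grip 11.3 F [ 10.3   1.6 -13.1]
 rot deg [ 0.36 -0.09  0.12]  shift now-axes mm [-0.2  0.1  0.9]  after-rot axes [-0.2  0.1  0.9]
```

>>> step_arm:
  motion:
    - [0,-1,0,0,0,0]
    - [0,0,0,0,0,0]

```text
clock: 45.65
position: [0.5374, 0.0773, 0.0479]
ee_rot: [0.675, 0.738, 0.004, 0.002]
ft_force: [-0.2, 0.6, -1.1]
grip_width: 0.13
```

>>> step_arm:
  motion:
    - [0,0,0,0,0,0]
    - [0,0,0,0,0,0]
    - [0,0,0,0,0,0]
    - [0,0,0,0,0,0]
    - [0,0,-30,0,0,0]
    - [0,0,-40,0,0,0]
    - [0,0,-45,0,0,0]
    - [0,0,-40,0,0,0]
    - [0,0,0,0,0,0]
    - [0,0,0,0,0,0]
  jaw: 40

```text
clock: 46.9
position: [0.5353, 0.0766, 0.2075]
ee_rot: [0.675, 0.738, 0.003, 0.002]
ft_force: [0.1, -0.0, 0.3]
grip_width: 0.469
```

Run:
```python
from h import *
go([.537,.0773,.2],-85)
for n in("wrist","scene","side"):
    i,im,o=grab(n); cv2.imwrite(f"pics/{n}16.png",im)
    if n=="wrist": np.save("w16.npy",i,allow_pickle=True)
```

```text
clk 46.90 pos [535.3  76.6 207.5] grip 39.9 F [ 0.1 -0.   0.3]
 rot deg [ 0.4  -0.06  0.11]  shift now-axes mm [0.6 1.7 7.5]  after-rot axes [0.6 1.7 7.5]
```

View pics/wrist16.png

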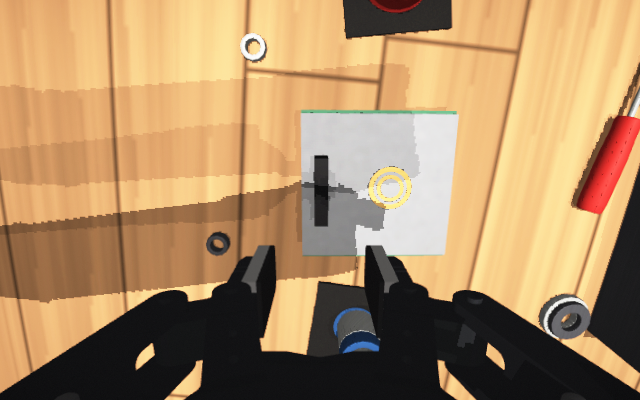

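View pics/side16.png

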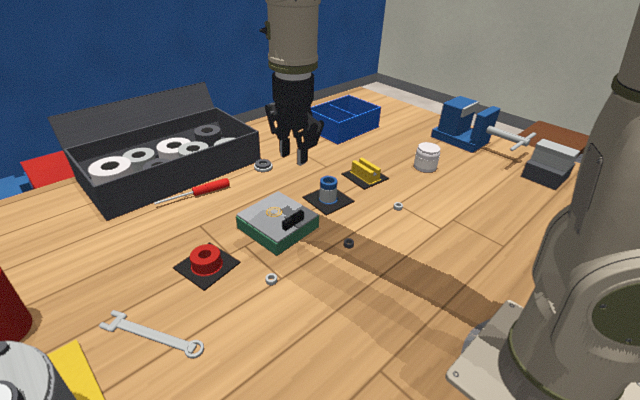

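View pics/scene16.png

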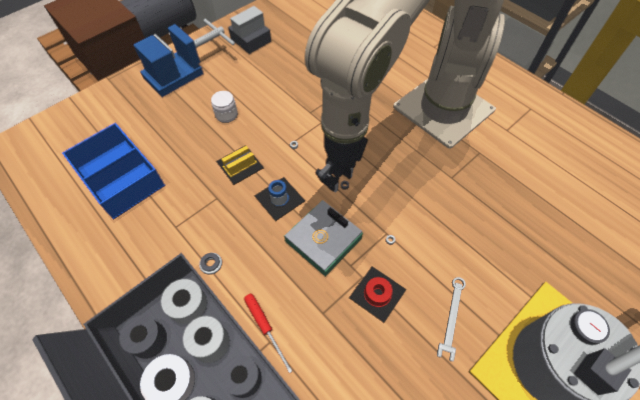

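Run:
```python
from h import *
i=np.load("w16.npy",allow_pickle=True).item()
print(plane(i,[[321,190.5]],.063).round(4))
e=plane(i,[[301.5,112],[302,255]],.041); print("cover near edge mid",e.mean(0).round(4))
print(manip.get_obs()["joint_velocities"].round(3))
print(manip.hand_in())
```

```text
[[0.5375 0.0785 0.063 ]]
cover near edge mid [0.5201 0.0751 0.041 ]
[-0.001  0.002 -0.003  0.001 -0.     0.003 -0.001]
the job is handed in; nothing more can be done
None
```

The job is handed in, finished at about 47 s of the 141 s allowed. I put the collar, then the sleeve, then the block on their pads. Then I slid the cover back to its stop, stood the bush in the case and slid the cover shut against its stop.

- **Placings:** in the wrist pictures the collar, sleeve and block each sat within about 1 mm of their pad centre. The block's edges ran within about 1° of its pad's edges.
- **Bush:** it was standing upright near the middle of the open case just before I closed it. It cannot be seen now, so I did not check it after closing.
- **Cover:** its near edge is flush with the case edge (0.520 m against 0.519–0.520 m). The rib measured 0.5375 m against 0.537 m expected, which is the 100 mm stop-to-stop travel.
- **Robot:** at hand-in it was clear of everything, with the joints at rest and no force on the wrist.

No check failed or disagreed.

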